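# Tilt-test sealed cake tins, load the firm ones in the carrier and latch its bail

### The job

These sealed tins are to be dispatched, but in some of them the tray of cakes may have come off its clip. Tip every tin endwise to feel whether its inside slides: lay those that shift flat in the green rework tray, and lay the firm ones in the lanes of the white sloping carrier, one to a lane, lid up, flat on the bed and lengthwise down the slope against or near the front lip. When all tins are sorted, swing the carrier's bail down over them until it snaps home in its catches, and leave the stamp and the pattern plate where they stand.

Things in the scene. Friction and masses are not known exactly. Their poses are not given: they have to be found in the camera images.
- tin_a_mid (a point): centre (half-way up) of a sealed oblong tin, 116 mm long (its x), 56 wide (y), 42 high (z, lid up), square sides, 0.4 kg; deep red, gold lid edge, two gold rosettes on the lid, pale paper band round the middle. All tins look alike; 3 or 4 are there. The cake tray inside (0.25 kg) is clipped fast or loose: which tins are loose differs every time and does not show
- tin_a: the same tin, origin at the centre of its underside, axes as above
- tin_a_inner (a joint): offset of the cake tray inside this tin from its middle, along the tin's x (m); 0 in all tins at the start. Clipped: under 2 mm of play. Loose: it slides to a stop 24 mm either way when the tin is tipped endwise (starts at 10 degrees, sure and quick beyond 25) and stays there when level again: 0.06 N m of moment for 24 mm
- tin_b_mid (a point): centre (half-way up) of a sealed oblong tin, 116 mm long (its x), 56 wide (y), 42 high (z, lid up), square sides, 0.4 kg; deep red, gold lid edge, two gold rosettes on the lid, pale paper band round the middle. All tins look alike; 3 or 4 are there. The cake tray inside (0.25 kg) is clipped fast or loose: which tins are loose differs every time and does not show
- tin_b: the same tin, origin at the centre of its underside, axes as above
- tin_b_inner (a joint): offset of the cake tray inside this tin from its middle, along the tin's x (m); 0 in all tins at the start. Clipped: under 2 mm of play. Loose: it slides to a stop 24 mm either way when the tin is tipped endwise (starts at 10 degrees, sure and quick beyond 25) and stays there when level again: 0.06 N m of moment for 24 mm
- tin_c_mid (a point): centre (half-way up) of a sealed oblong tin, 116 mm long (its x), 56 wide (y), 42 high (z, lid up), square sides, 0.4 kg; deep red, gold lid edge, two gold rosettes on the lid, pale paper band round the middle. All tins look alike; 3 or 4 are there. The cake tray inside (0.25 kg) is clipped fast or loose: which tins are loose differs every time and does not show
- tin_c: the same tin, origin at the centre of its underside, axes as above
- tin_c_inner (a joint): offset of the cake tray inside this tin from its middle, along the tin's x (m); 0 in all tins at the start. Clipped: under 2 mm of play. Loose: it slides to a stop 24 mm either way when the tin is tipped endwise (starts at 10 degrees, sure and quick beyond 25) and stays there when level again: 0.06 N m of moment for 24 mm
- tin_d_mid (a point): centre (half-way up) of a sealed oblong tin, 116 mm long (its x), 56 wide (y), 42 high (z, lid up), square sides, 0.4 kg; deep red, gold lid edge, two gold rosettes on the lid, pale paper band round the middle. All tins look alike; 3 or 4 are there. The cake tray inside (0.25 kg) is clipped fast or loose: which tins are loose differs every time and does not show
- tin_d: the same tin, origin at the centre of its underside, axes as above
- tin_d_inner (a joint): offset of the cake tray inside this tin from its middle, along the tin's x (m); 0 in all tins at the start. Clipped: under 2 mm of play. Loose: it slides to a stop 24 mm either way when the tin is tipped endwise (starts at 10 degrees, sure and quick beyond 25) and stays there when level again: 0.06 N m of moment for 24 mm
- carrier: white sheet-metal tin carrier, 0.43 m wide (y), on tube feet, fixed on the table; origin on the table below the middle of its bed; x points away from the robot
- carrier_bed: its bed, sloping down to the robot by 25 degrees. Origin mid upper face, 62 mm above the table; x up the slope, y across, z square to it. Four lanes at y = +-0.05, +-0.15 m, 96 mm wide between rails 8 mm high and 4 thick; cheeks at y = +-0.210, 22 mm high (68 at x = 0, 42 at x = 0.066). Lip 15 mm high with inner face at x = -0.058: a tin against it has its centre at x = 0, z = 0.021
- bail_hinge (a point): middle of the bail's hinge axis, at x = 0.066, z = 0.030 m in the bed's frame, parallel to the bed's y; axes as the bed's
- bail_grip (a point): centre of the red sleeve (18 mm thick, 120 mm long, along the bed's y) in the middle of the bail's steel cross-bar, which spans the whole carrier 85 mm from the hinge axis
- bail (a joint): bail angle (rad): 0 = down over the tins and in its catches, cross-bar at x = -0.015, z = 0.056 in the bed's frame; grows as it swings up and away from the robot (stop at 2.1). Starts open. Stiff hinge, stays where left (1 to 4 N at the bar). At 0.2 the arms meet two spring balls and must be pressed past them (5 to 8 N at the bar, downwards); these snap out over the arms and hold it
- rework_tray: green shallow rework tray, 280 mm (x) by 242 mm (y) outside, walls 5 mm thick and 22 mm high, floor 5 mm thick; fixed on the table; origin at the centre of its underside. Holds four tins flat, two by two
- date_stamp: black self-inking stamp, 36 x 62 x 97 mm, standing on the table; origin at the centre of its underside; not part of the job
- mould_plate_0: round white pattern plate, 56 mm across, 11 mm high; origin at the centre of its underside; not part of the job

How it is judged:
By the outcome, as a careful person would: the job done as asked, in the order asked, and still so for the second after the job is handed in, with the robot touching nothing.
Of tin_a, tin_b, tin_c, tin_d only 3 to 4 are there at a start; the rules pass over those that are not, and their reading is None.
At some moment in a run one of tin_a, tin_b, tin_c, tin_d may be knocked a few centimetres aside while the robot is not near it.
It also fails if it takes over 210 s, if anything falls off the work surface, if the arm or the gripper's body presses on something with over 40 N, if the wrist force passes 120 N, or if a joint passes its speed limit or range.

### The arm

A 6-joint arm with a two-finger parallel gripper is mounted at the origin on a cart in front of the work surface, level with it; the furniture and walls round the work are solid. World frame = base frame: x ahead of the robot, y to its left, z up, the work surface at z = 0. Lengths are in m, angles in rad, forces in N, time in s.
With the tool pointing down it reaches from about 0.25 to 0.725 m from the base axis. Payload 4 kg.
Tool frame: the origin (TCP) lies midway between the tips of the shut fingers; the grasp point (between the pads) lies 19 mm behind it; z points along the fingers, y is the line along which they close (so a half turn about z gives the same grasp; the last joint's range is limited). The gripper opens to 85 mm and grips with 20 to 120 N. Pads are 22 mm wide; open, the fingers measure 114 mm over their backs; the gripper's body (76 mm by 85 mm) begins 54 mm behind the grasp point. The pads swing forward as they close: fully open they stand 13 mm farther back than shut.
Start: joints at [-1.157, 0.241, 0.005, 1.335, 0, 1.571], TCP at [0.201, -0.458, 0.201] pointing down, gripper open.
Joint ranges: [-2.72, 2.72], [-1.05, 1.87], [-1.09, 1.28], [-1.99, 2.15], [-1.42, 1.44], [-3.14, 3.14]. Speed limits (rad/s): [2.79, 2.79, 3.14, 3.14, 3.14, 3.14].

### API

Orientations are given as a unit quaternion [x, y, z, w].
In Python, from workcell import bot gives the robot as it stands.
- The arm moves only by the tool play_rows, never from a script. Its argument "moves" is a list of rows, each a list of 3 entries, a list of its own where there are three numbers: the opening, from -1 (shut) to 1 (fully open), then the shift along the tool's x, y, z in cm, then the turn, a rotation vector about the tool's x, y, z in rad. A call has 1 to 12 rows; each row shifts and turns the commanded pose from where the row before left it, along the tool's axes as they then stand; what a row does not reach is not made up. A row lasts 1/12 s, in which the tool goes at most 41.7 mm and 7.16 degrees, less where a joint would pass 70% of its speed; a pose out of reach is approached as far as the arm can. A call is refused whole if a number of a shift passes 4.17 or a number of a turn 0.125, either way. A call with a gripper value outside its range is refused whole. The fingers move at their own pace and stop on an object; the grip force is fixed at half the most. Time passes only in rows, so rows that do not move let the fingers close. It gives the time, the measured TCP pose, the force and the opening at its end, in the units of the state.
- bot.get_obs(): the state, without advancing time (a new reading comes with each control period).
- bot.camera(name): name is "scene" or "top" or "wrist"; returns (picture, depth): 420x560x3 uint8, red, green, blue; 420x560 float32, m along the optical axis (not along the pixel's ray), 0 where there is no reading.
- bot.camera_info(name): a dict with "K" (3x3 intrinsics, pixels), "world_from_camera" (4x4, takes a point from camera to world coordinates); the wrist camera has in their place "T_tool_cam" (4x4, takes a point from camera to tool coordinates, whose origin is the TCP and whose axes are the flange's). Camera axes: x right, y up, looking along -z (the intrinsics and any distortion apply to the point x, -y, -z); pixel columns grow to the right and rows downward; lengths in m; the calibration is good to about 2 mm. A picture is of the moment at which its call begins: read the wrist's pose just before it. camera_info takes no time and is no camera call.
- bot.job_done(): hands the job in, once; it reports no verdict.
The state is a dict: "clock": time; "joint_pos": joint angles; "joint_vel": joint speeds; "tau": joint torques, N m; "eef_pos": TCP position; "tool_rot": TCP orientation; "ft_force": force on the tool from outside, world axes, zero at the start; "ft_torque": the same for the moment, N m; "grip_width": finger opening in m.
Only numpy, scipy, OpenCV 4.12 (cv2) and the standard library are available. Lean on these libraries where they do the work, as an engineer would, in place of code of your own. Each camera call takes 0.05 s, during which the arm holds its last target. There are 200 camera calls.

## Working session

There is one attempt and no reset: what is moved stays moved. The work goes in short steps, Python scripts to look and compute and a tool call to move; the robot and the scene stay as the last step left them, time stands still between calls to the robot, and variables do not carry over. Pictures are saved under pics/ and viewed, on a budget of 14 in all, crops included, one or two more only if the job needs it, and the job is handed in when it is done.

Besides the shell and the picture viewer there is one more tool, called after "Call:" as name(argument=value, ...), one argument or row to a line, values as JSON. play_rows: Moves the arm, as the interface text tells. Its arguments: {"type":"object","properties":{"moves":{"type":"array"}},"required":["moves"]}

```bash
ls; mkdir -p pics; cat > h.py <<'E'
import numpy as np,cv2
from workcell import bot
from scipy.spatial.transform import Rotation as R
def snap(n,f=None):
    o=bot.get_obs(); im,d=bot.camera(n); ci=bot.camera_info(n); K=np.array(ci["K"])
    if n=="wrist":
        T=np.eye(4);T[:3,:3]=R.from_quat(o["tool_rot"]).as_matrix();T[:3,3]=o["eef_pos"];T=T@np.array(ci["T_tool_cam"])
    else: T=np.array(ci["world_from_camera"])
    if f: cv2.imwrite("pics/"+f,im[:,:,::-1])
    v,u=np.mgrid[:im.shape[0],:im.shape[1]]
    P=np.stack([(u-K[0,2])/K[0,0]*d,-(v-K[1,2])/K[1,1]*d,-d],-1)@T[:3,:3].T+T[:3,3]
    P[d<=0]=np.nan
    return im,d,P
def st():
    o=bot.get_obs(); 
    for k in o: print(k,np.round(o[k],4))
E
python3 - <<'E'
from h import *
st()
for n in("scene","top"):
    im,d,P=snap(n,n+"0.png"); ci=bot.camera_info(n); print({k:(np.round(v,3).tolist() if not isinstance(v,str) else v) for k,v in ci.items()})
    np.save(n+"0.npy",P)
print(np.round(bot.camera_info("wrist")["T_tool_cam"],4))
E
```

```text
pics
clock 0.0
joint_pos [-1.157   0.2414  0.0037  1.3352  0.      1.5708]
joint_vel [ 0.0012  0.0007 -0.     -0.0004  0.      0.0003]
tau [ 2.00000e-04 -3.72321e+01  2.52405e+01  1.70000e-02  1.00000e-04
 -0.00000e+00]
eef_pos [ 0.2008 -0.4572  0.1997]
tool_rot [ 9.787e-01  2.054e-01 -2.000e-04 -1.000e-03]
ft_force [-0.0079 -0.2902 -0.0508]
ft_torque [-0.0339 -0.0225 -0.0193]
grip_width 0.0855
{'K': [[542.84, 0.0, 272.965], [0.0, 542.84, 220.368], [0.0, 0.0, 1.0]], 'world_from_camera': [[-0.86, 0.197, -0.471, -0.162], [-0.511, -0.371, 0.776, 1.229], [-0.022, 0.907, 0.42, 0.721], [0.0, 0.0, 0.0, 1.0]]}
{'K': [[502.743, 0.0, 288.075], [0.0, 502.743, 209.282], [0.0, 0.0, 1.0]], 'world_from_camera': [[0.0, 0.997, -0.077, 0.441], [-1.0, 0.001, 0.0, 0.072], [0.0, 0.077, 0.997, 1.689], [0.0, 0.0, 0.0, 1.0]]}
[[ 6.000e-04  9.537e-01  3.008e-01  7.650e-02]
 [ 1.000e+00 -3.000e-04 -8.000e-04 -9.000e-04]
 [-7.000e-04  3.008e-01 -9.537e-01 -1.742e-01]
 [ 0.000e+00  0.000e+00  0.000e+00  1.000e+00]]
```

View pics/top0.png

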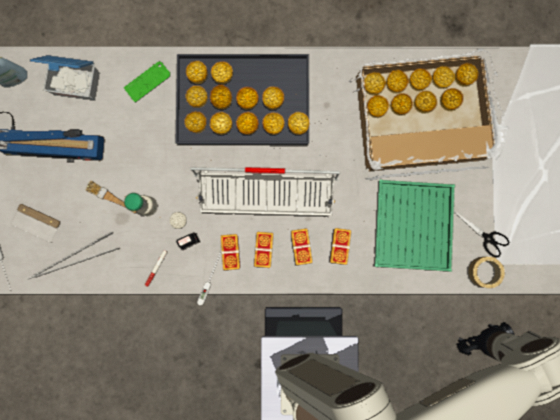

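View pics/scene0.png

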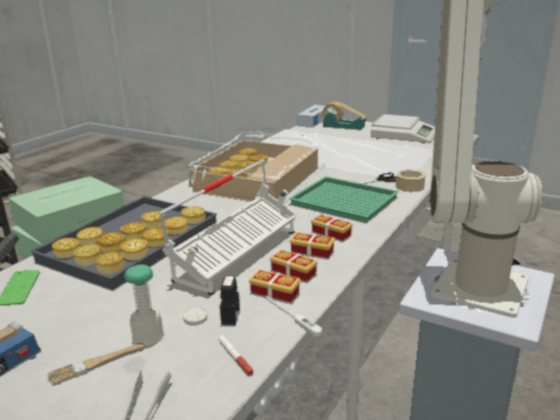

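The top view shows four tins at pixels (231,252), (264,249), (302,246) and (341,246). The carrier is at (266,195) with its bail open and the sleeve at (265,170). The tray is at (414,226), the stamp at (188,240) and the plate at (178,220).

```bash
cat >> h.py <<'E'
def tins(im,P,zlo=.03,zhi=.06,amin=150):
    hsv=cv2.cvtColor(im,cv2.COLOR_RGB2HSV)
    Z=np.nan_to_num(P[...,2])
    m=((Z>zlo)&(Z<zhi)&(hsv[...,1]>60)).astype(np.uint8)
    m=cv2.morphologyEx(m,cv2.MORPH_CLOSE,np.ones((5,5)))
    n,l,s,c=cv2.connectedComponentsWithStats(m)
    out=[]
    for i in range(1,n):
        if s[i,4]<amin: continue
        p=P[(l==i)&np.isfinite(P[...,2])]; (cx,cy),(w,h),a=cv2.minAreaRect((p[:,:2]*1000).astype(np.float32))
        if w<h: a+=90
        out.append((np.round(c[i]),s[i,4],round(cx/10,2),round(cy/10,2),round(w),round(h),round((a+90)%180-90,1),round(np.median(p[:,2]),3)))
    return out
E
python3 - <<'E'
from h import *
P=np.load("top0.npy"); im=cv2.imread("pics/top0.png")[:,:,::-1]
for t in tins(im,P): print(t)
hsv=cv2.cvtColor(im,cv2.COLOR_RGB2HSV)
# carrier: region
Z=P[...,2]
print("bed profile")
for r in range(160,220,4): print(r,[tuple(np.round(P[r,c],3)) for c in (222,252,279,318)])
m=(hsv[...,0]>65)&(hsv[...,0]<95)&(hsv[...,1]>90); m[:, :365]=0;m[:170]=0;m[:,465:]=0;m[280:]=0
p=P[m];p=p[np.isfinite(p[:,2])];print("tray",cv2.minAreaRect((p[:,:2]*1000).astype(np.float32)),np.percentile(p[:,2],[5,50,99]))
m=((hsv[...,0]<6)|(hsv[...,0]>174))&(hsv[...,1]>150); m[:160]=0;m[178:]=0;m[:,:235]=0;m[:,300:]=0
p=P[m];p=p[np.isfinite(p[:,2])];print("sleeve",len(p),p.min(0),np.median(p,0),p.max(0))
for (a,b,c,d) in((195,192,340,222),):
    m=np.zeros(Z.shape,bool);m[160:225,190:345]=1;m&=(Z>.025)&(hsv[...,1]<60)
    p=P[m];print("carrier",p.min(0),p.max(0),cv2.minAreaRect((p[:,:2]*1000).astype(np.float32)))
for c in((188,240),(178,220)): print(P[c[1],c[0]])
E
```

```text
(array([236., 104.]), np.int32(4460), 94.45, 20.85, 415, 247, 89.5, np.float64(0.042))
(array([420.,  95.]), np.int32(6229), 89.2, -37.29, 322, 421, -82.9, np.float64(0.05))
(array([ 60., 149.]), np.int32(1194), 77.26, 85.9, 83, 333, -89.7, np.float64(0.053))
(array([302., 247.]), np.int32(600), 44.69, 2.69, 116, 56, 8.5, np.float64(0.043))
(array([341., 246.]), np.int32(607), 44.83, -10.14, 56, 116, -7.7, np.float64(0.042))
(array([264., 249.]), np.int32(601), 43.73, 15.19, 56, 116, -4.6, np.float64(0.043))
(array([230., 252.]), np.int32(608), 42.93, 26.14, 116, 57, 4.6, np.float64(0.043))
(array([488., 272.]), np.int32(435), 36.47, -57.86, 103, 97, 88.6, np.float64(0.047))
bed profile
160 [(np.float64(0.738), np.float64(0.295), np.float64(0.008)), (np.float64(0.74), np.float64(0.194), np.float64(-0.001)), (np.float64(0.739), np.float64(0.102), np.float64(0.004)), (np.float64(0.74), np.float64(-0.03), np.float64(-0.001))]
164 [(np.float64(0.727), np.float64(0.297), np.float64(-0.006)), (np.float64(0.726), np.float64(0.194), np.float64(0.004)), (np.float64(0.728), np.float64(0.103), 
[... 3023 characters left out ...]
0.005)), (np.float64(0.55), np.float64(0.193), np.float64(-0.004)), (np.float64(0.549), np.float64(0.102), np.float64(0.001)), (np.float64(0.549), np.float64(-0.029), np.float64(0.001))]
tray ((518.5364990234375, -348.19024658203125), (250.58119201660156, 286.697998046875), 86.44869232177734) [-0.00117875  0.00590037  0.02922764]
sleeve 194 [0.66592449 0.08381267 0.20075337] [0.67278579 0.14169854 0.20989919] [0.68266206 0.20008691 0.22157232]
carrier [ 0.54893507 -0.08564158  0.02538736] [0.69059005 0.36358228 0.21350262] ((619.2581176757812, 140.28143310546875), (449.1916809082031, 131.21551513671875), 88.44522857666016)
[0.4669792  0.38788433 0.09744484]
[0.53504903 0.43938533 0.01167581]
```

```bash
cat >> h.py <<'E'
def rot(yaw,tilt=0):
    # tool z down, tool x at world yaw (deg); tilt: deg about world-yawed y so tool z leans to +x of that yaw
    X=R.from_euler('z',yaw,degrees=True)*R.from_euler('x',180,degrees=True)
    return R.from_euler('z',yaw,degrees=True)*R.from_euler('y',-tilt,degrees=True)*R.from_euler('x',180,degrees=True)
def plan(p,r,p0=None,r0=None):
    o=bot.get_obs(); p0=np.array(o["eef_pos"]) if p0 is None else p0; r0=R.from_quat(o["tool_rot"]) if r0 is None else r0
    d=np.array(p)-p0; rv=(r0.inv()*r).as_rotvec()
    nr=int(np.ceil(abs(rv).max()/.12)); ds=r0.inv().apply(d)*100; dr=r.inv().apply(d)*100
    print("rotvec",rv.round(3),"rows",nr,"| shift-first cm",ds.round(2),"| turn-first shift cm",dr.round(2),"rows",int(np.ceil(np.linalg.norm(d)/.041)))
E
python3 - <<'E'
from h import *
P=np.load("top0.npy"); im=cv2.imread("pics/top0.png")[:,:,::-1]
Z=P[...,2]
# front edge: per column last row with Z>.03 
e=[];b=[]
for c in range(205,330):
    rr=[r for r in range(200,222) if Z[r,c]>.03]
    if rr: e.append(P[rr[-1],c])
e=np.array(e); k=np.polyfit(e[:,1],e[:,0],1); print("front edge slope deg",np.degrees(k[0]),"x at y=.142",np.polyval(k,.142), e[:,1].min(),e[:,1].max())
# bed plane fit
s=P[180:206,212:322].reshape(-1,3); s=s[np.isfinite(s[:,2])]
A=np.c_[s[:,0]-.62,s[:,1]-.142,np.ones(len(s))]
w=np.ones(len(s),bool)
for _ in range(8):
    q=np.linalg.lstsq(A[w],s[w,2],rcond=None)[0]; res=s[:,2]-A@q; w=abs(res)<.006
print("bed",q, "slope",np.degrees(np.arctan(np.hypot(q[0],q[1]))),"yaw",np.degrees(np.arctan2(q[1],q[0])),"x at z=.062:", .62+(.062-q[2])/q[0])
# cheeks y extents
m=(Z>.06)&(Z<.16); m[:185]=0;m[222:]=0;m[:,:190]=0;m[:,345:]=0
p=P[m];print("cheek y",np.percentile(p[:,1],[0,.5,99.5,100]))
hsv=cv2.cvtColor(im,cv2.COLOR_RGB2HSV)
m=((hsv[...,0]<6)|(hsv[...,0]>174))&(hsv[...,1]>150); m[:160]=0;m[178:]=0;m[:,:235]=0;m[:,300:]=0
print("sleeve",cv2.minAreaRect((P[m][:,:2]*1000).astype(np.float32)))
plan([.4469,.0269,.15],rot(8.5))
plan([.4469,.0269,.15],rot(188.5))
E
```

```text
front edge slope deg 1.4406061831202168 x at y=.142 0.5555918214799015 -0.061909503531113116 0.34214453441155446
bed [ 0.46524216 -0.00996764  0.06316851] slope 24.95486324369018 yaw -1.2273530414274227 x at z=.062: 0.6174883748980768
cheek y [-0.07591814 -0.07149594  0.35661411  0.36022233]
sleeve ((674.0328979492188, 141.93983459472656), (116.80825805664062, 8.5310697555542), 84.96021270751953)
rotvec [-0.002  0.     0.265] rows 3 | shift-first cm [ 42.   -34.42   5.05] | turn-first shift cm [ 31.49 -44.24   4.98] rows 14
rotvec [-0.    -0.003 -2.876] rows 24 | shift-first cm [ 42.   -34.42   5.05] | turn-first shift cm [-31.49  44.24   4.98] rows 14
```

Call:
play_rows(
  moves=[
    [1,[0,0,-1],[0,0,0.12]],
    [1,[0,0,0],[0,0,0]],
  ],
)

```text
clock: 0.27
eef_pos: [0.2012, -0.4582, 0.2114]
tool_rot: [0.989, 0.145, 0.0, 0.0]
ft_force: [-0.6, -0.8, 0.8]
grip_width: 0.0852
```

```bash
python3 -c "
from h import *
st()"
```

```text
clock 0.2667
joint_pos [-1.157   0.2361  0.0272  1.3609 -0.      1.6929]
joint_vel [ 0.0003  0.0014 -0.0154 -0.0346 -0.0003 -0.1486]
tau [-2.50000e-03 -3.58541e+01  2.42985e+01  3.73300e-01  3.00000e-04
  7.66600e-01]
eef_pos [ 0.2012 -0.4582  0.2114]
tool_rot [9.894e-01 1.454e-01 1.000e-04 5.000e-04]
ft_force [-0.5713 -0.7575  0.7792]
ft_torque [-0.0485 -0.0233  0.0431]
grip_width 0.0852
```

Call:
play_rows(
  moves=[
    [1,[0,0,0],[0,0,-0.118]],
    [1,[0,0,0],[0,0,-0.118]],
    [1,[0,0,0],[0,0,-0.118]],
    [1,[0,0,0],[0,0,-0.118]],
    [1,[0,0,0],[0,0,-0.118]],
    [1,[0,0,0],[0,0,-0.118]],
    [1,[0,0,0],[0,0,-0.118]],
    [1,[0,0,0],[0,0,-0.118]],
    [1,[0,0,0],[0,0,-0.118]],
    [1,[0,0,0],[0,0,-0.118]],
    [1,[0,0,0],[0,0,-0.118]],
    [1,[0,0,0],[0,0,-0.118]],
  ],
)

```text
clock: 1.27
eef_pos: [0.201, -0.4576, 0.2101]
tool_rot: [0.653, 0.757, 0.0, -0.0]
ft_force: [-0.3, -0.4, -1.3]
grip_width: 0.0852
```

Call:
play_rows(
  moves=[
    [1,[0,0,0],[0,0,-0.118]],
    [1,[0,0,0],[0,0,-0.118]],
    [1,[0,0,0],[0,0,-0.118]],
    [1,[0,0,0],[0,0,-0.118]],
    [1,[0,0,0],[0,0,-0.118]],
    [1,[0,0,0],[0,0,-0.118]],
    [1,[0,0,0],[0,0,-0.118]],
    [1,[0,0,0],[0,0,-0.118]],
    [1,[0,0,0],[0,0,-0.118]],
    [1,[0,0,0],[0,0,-0.118]],
    [1,[0,0,0],[0,0,-0.118]],
    [1,[0,0,0],[0,0,0]],
  ],
)

```text
clock: 2.27
eef_pos: [0.201, -0.4576, 0.2101]
tool_rot: [0.065, 0.998, 0.0, -0.0]
ft_force: [-0.5, -0.4, -0.2]
grip_width: 0.0855
```

```bash
python3 -c "
from h import *
im,d,P=snap('top')
for t in tins(im,P): print(t)
plan([.4483,-.1014,.12],rot(172.3))
print(bot.get_obs()['joint_pos'],bot.get_obs()['ft_torque'])"
```

```text
(array([236., 104.]), np.int32(4423), 94.55, 20.85, 413, 249, 89.8, np.float64(0.042))
(array([419.,  94.]), np.int32(6167), 89.28, -37.41, 336, 421, -82.3, np.float64(0.051))
(array([ 60., 149.]), np.int32(1176), 77.71, 86.01, 332, 82, 88.4, np.float64(0.053))
(array([302., 247.]), np.int32(601), 44.69, 2.7, 116, 56, 8.9, np.float64(0.043))
(array([341., 246.]), np.int32(606), 44.83, -10.14, 57, 116, -8.1, np.float64(0.042))
(array([264., 249.]), np.int32(600), 43.71, 15.19, 56, 116, -4.5, np.float64(0.043))
(array([230., 252.]), np.int32(608), 42.91, 26.17, 115, 57, 4.8, np.float64(0.043))
(array([488., 272.]), np.int32(433), 36.38, -57.91, 100, 101, -66.7, np.float64(0.046))
rotvec [ 0.001 -0.     0.   ] rows 1 | shift-first cm [-19.75  38.61   9.03] | turn-first shift cm [-19.74  38.62   9.01] rows 11
[-1.15698089e+00  2.36842902e-01  2.49666042e-02  1.35951926e+00
  5.71905167e-06 -1.02278690e+00] [-0.01208801 -0.01804564  0.01244052]
```

Call:
play_rows(
  moves=[
    [1,[-1.65,3.22,0.75],[0,0,0]],
    [1,[-1.65,3.22,0.75],[0,0,0]],
    [1,[-1.65,3.22,0.75],[0,0,0]],
    [1,[-1.65,3.22,0.75],[0,0,0]],
    [1,[-1.65,3.22,0.75],[0,0,0]],
    [1,[-1.65,3.22,0.75],[0,0,0]],
    [1,[-1.65,3.22,0.75],[0,0,0]],
    [1,[-1.65,3.22,0.75],[0,0,0]],
    [1,[-1.65,3.22,0.75],[0,0,0]],
    [1,[-1.65,3.22,0.75],[0,0,0]],
    [1,[-1.65,3.22,0.75],[0,0,0]],
    [1,[-1.6,3.2,0.75],[0,0,0]],
  ],
)

```text
clock: 3.32
eef_pos: [0.4491, -0.0997, 0.1202]
tool_rot: [0.068, 0.998, -0.0, 0.0]
ft_force: [0.7, -2.0, -0.3]
grip_width: 0.0854
```

Call:
play_rows(
  moves=[
    [1,[0,0,0],[0,0,0]],
    [1,[0,0,0],[0,0,0]],
    [1,[0,0,0],[0,0,0]],
  ],
)

```text
clock: 3.57
eef_pos: [0.4479, -0.1014, 0.1204]
tool_rot: [0.067, 0.998, -0.0, -0.0]
ft_force: [-0.3, 0.4, 0.3]
grip_width: 0.0852
```

```bash
python3 -c "
from h import *
im,d,P=snap('wrist','w1.png')
for t in tins(im,P,.03,.055,400): print(t)
plan([.4483,-.1014,.01],rot(172.1))"
```

```text
(array([542., 164.]), np.int32(4128), 43.84, 12.95, 118, 33, 8.0, np.float64(0.042))
(array([419., 182.]), np.int32(7620), 44.66, 2.65, 115, 56, 8.3, np.float64(0.043))
(array([280., 174.]), np.int32(3919), 41.85, -9.69, 56, 56, 82.3, np.float64(0.043))
(array([280., 237.]), np.int32(2969), 47.78, -10.45, 55, 54, 82.3, np.float64(0.043))
rotvec [-0.    -0.     0.003] rows 1 | shift-first cm [-0.04  0.06 11.06] | turn-first shift cm [-0.04  0.06 11.06] rows 3
```

View pics/w1.png

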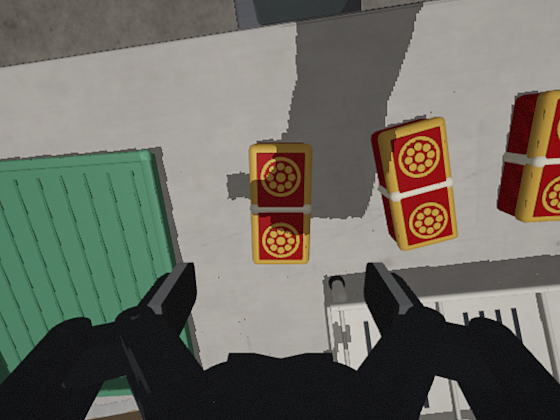

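Wrist view: the tin is at (280,205), centred between the open fingers. Depth agrees with the top view to within 1 mm. I'll descend, grip and lift.

Call:
play_rows(
  moves=[
    [1,[0,0.05,3.7],[0,0,0]],
    [1,[0,0,3.7],[0,0,0]],
    [1,[0,0,3.6],[0,0,0]],
    [1,[0,0,0],[0,0,0]],
    [-1,[0,0,0],[0,0,0]],
    [-1,[0,0,0],[0,0,0]],
    [-1,[0,0,0],[0,0,0]],
    [-1,[0,0,0],[0,0,0]],
    [-1,[0,0,0],[0,0,0]],
    [-1,[0,0,0],[0,0,0]],
    [-1,[0,0,0],[0,0,0]],
  ],
)

```text
clock: 4.53
eef_pos: [0.449, -0.101, 0.0114]
tool_rot: [0.067, 0.998, -0.0, 0.001]
ft_force: [0.7, 0.1, 0.7]
grip_width: 0.001
```

Call:
play_rows(
  moves=[
    [-1,[0,0,-1],[0,0,0]],
    [-1,[0,0,-3],[0,0,0]],
    [-1,[0,0,-4],[0,0,0]],
    [-1,[0,0,-3],[0,0,0]],
    [-1,[0,0,-1],[0,0,0]],
    [-1,[0,0,0],[0,0,0]],
    [-1,[0,0,0],[0,0,0]],
    [-1,[0,0,0],[0,0,0]],
    [-1,[0,0,0],[0,0,0]],
    [-1,[0,0,0],[0,0,0]],
    [-1,[0,0,0],[0,0,0]],
    [-1,[0,0,0],[0,0,0]],
  ],
)

```text
clock: 5.53
eef_pos: [0.4479, -0.1008, 0.1298]
tool_rot: [0.067, 0.998, 0.0, -0.001]
ft_force: [-0.3, -0.3, -0.4]
grip_width: -0.0003
```

```bash
cat >> h.py <<'E'
def ft():
    o=bot.get_obs(); r=R.from_quat(o["tool_rot"]).inv(); print("t",round(o["clock"],2),"F",r.apply(o["ft_force"]).round(2),"Mtool",r.apply(o["ft_torque"]).round(4),"w",round(float(o["grip_width"]),4),np.round(o["eef_pos"],4),np.round(o["joint_pos"],2))
E
python3 -c "
from h import *
ft()"
```

```text
t 5.53 F [ 0.22 -0.38  0.44] Mtool [-0.052   0.0909  0.0404] w -0.0003 [ 0.4479 -0.1008  0.1298] [-0.22  0.21 -0.23  1.14 -0.   -0.09]
```

Call:
play_rows(
  moves=[
    [-1,[0,0,0],[0,0.12,0]],
    [-1,[0,0,0],[0,0.12,0]],
    [-1,[0,0,0],[0,0.12,0]],
    [-1,[0,0,0],[0,0.12,0]],
    [-1,[0,0,0],[0,0.12,0]],
    [-1,[0,0,0],[0,0,0]],
    [-1,[0,0,0],[0,0,0]],
    [-1,[0,0,0],[0,0,0]],
    [-1,[0,0,0],[0,0,0]],
    [-1,[0,0,0],[0,0,0]],
    [-1,[0,0,0],[0,-0.12,0]],
    [-1,[0,0,0],[0,-0.12,0]],
  ],
)

```text
clock: 6.53
eef_pos: [0.4489, -0.101, 0.1285]
tool_rot: [0.066, 0.982, 0.012, -0.177]
ft_force: [0.0, 0.1, 1.5]
grip_width: 0.0001
```

Call:
play_rows(
  moves=[
    [-1,[0,0,0],[0,-0.12,0]],
    [-1,[0,0,0],[0,-0.12,0]],
    [-1,[0,0,0],[0,-0.12,0]],
    [-1,[0,0,0],[0,0,0]],
    [-1,[0,0,0],[0,0,0]],
    [-1,[0,0,0],[0,0,0]],
    [-1,[0,0,0],[0,0,0]],
    [-1,[0,0,0],[0,0,0]],
    [-1,[0,0,0],[0,0,0]],
    [-1,[0,0,0],[0,0,0]],
  ],
)

```text
clock: 7.37
eef_pos: [0.4494, -0.101, 0.1303]
tool_rot: [0.067, 0.998, 0.0, -0.0]
ft_force: [0.6, -0.1, 0.4]
grip_width: 0.0
```

```bash
python3 -c "
from h import *
ft()"
```

```text
t 7.37 F [-0.56 -0.04 -0.45] Mtool [ 0.0379 -0.0174  0.0251] w 0.0 [ 0.4494 -0.101   0.1303] [-0.22  0.21 -0.23  1.14  0.   -0.09]
```

Call:
play_rows(
  moves=[
    [-1,[0,0,0],[0,-0.12,0]],
    [-1,[0,0,0],[0,-0.12,0]],
    [-1,[0,0,0],[0,-0.12,0]],
    [-1,[0,0,0],[0,-0.12,0]],
    [-1,[0,0,0],[0,-0.12,0]],
    [-1,[0,0,0],[0,0,0]],
    [-1,[0,0,0],[0,0,0]],
    [-1,[0,0,0],[0,0,0]],
    [-1,[0,0,0],[0,0,0]],
    [-1,[0,0,0],[0,0,0]],
    [-1,[0,0,0],[0,0.12,0]],
    [-1,[0,0,0],[0,0.12,0]],
  ],
)

```text
clock: 8.37
eef_pos: [0.4437, -0.0999, 0.1279]
tool_rot: [0.066, 0.983, -0.011, 0.173]
ft_force: [1.8, -1.6, 0.4]
grip_width: 0.0
```

Call:
play_rows(
  moves=[
    [-1,[0,0,0],[0,0.12,0]],
    [-1,[0,0,0],[0,0.12,0]],
    [-1,[0,0,0],[0,0.12,0]],
    [-1,[0,0,0],[0,0,0]],
    [-1,[0,0,0],[0,0,0]],
    [-1,[0,0,0],[0,0,0]],
    [-1,[0,0,0],[0,0,0]],
    [-1,[0,0,0],[0,0,0]],
    [-1,[0,0,0],[0,0,0]],
    [-1,[0,0,0],[0,0,0]],
  ],
)

```text
clock: 9.2
eef_pos: [0.448, -0.1009, 0.1316]
tool_rot: [0.067, 0.998, -0.0, 0.001]
ft_force: [0.2, 0.9, 0.1]
grip_width: -0.0002
```

```bash
python3 -c "
from h import *
ft()"
```

```text
t 9.2 F [-0.06  0.87 -0.07] Mtool [ 0.0096 -0.0741 -0.0012] w -0.0002 [ 0.448  -0.1009  0.1316] [-0.22  0.2  -0.23  1.14  0.   -0.09]
```

The gripper closed on nothing, so I'm looking at where that tin is now.

```bash
python3 -c "
from h import *
im,d,P=snap('wrist','w2.png')
for t in tins(im,P,.03,.055,400): print(t)
im,d,P=snap('top')
for t in tins(im,P): print(t)
"
```

```text
(array([537., 159.]), np.int32(5193), 44.01, 13.52, 123, 47, 9.5, np.float64(0.042))
(array([413., 179.]), np.int32(7020), 44.65, 2.63, 115, 56, 8.3, np.float64(0.043))
(array([280., 172.]), np.int32(3590), 41.84, -9.69, 56, 55, 82.5, np.float64(0.043))
(array([280., 231.]), np.int32(2502), 47.76, -10.43, 55, 54, 83.0, np.float64(0.043))
(array([236., 104.]), np.int32(4480), 94.46, 20.81, 414, 248, 89.4, np.float64(0.042))
(array([420.,  95.]), np.int32(6168), 88.95, -37.39, 330, 420, -82.3, np.float64(0.05))
(array([ 59., 149.]), np.int32(1163), 78.33, 85.96, 334, 83, 85.5, np.float64(0.053))
(array([302., 247.]), np.int32(603), 44.68, 2.68, 116, 56, 8.7, np.float64(0.042))
(array([264., 249.]), np.int32(599), 43.72, 15.17, 56, 116, -4.6, np.float64(0.043))
(array([230., 252.]), np.int32(607), 42.92, 26.19, 116, 56, 5.0, np.float64(0.042))
(array([488., 272.]), np.int32(433), 36.48, -57.93, 98, 103, -87.0, np.float64(0.047))
```

View pics/w2.png

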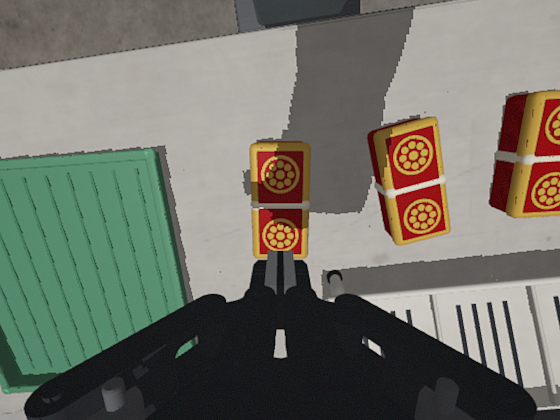

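The tin hasn't moved by eye or by measurement, yet the fingers shut fully at z = 0.011. I'll repeat the descent in steps and look before closing.

Call:
play_rows(
  moves=[
    [1,[0,0,0],[0,0,0]],
    [1,[0,0,0],[0,0,0]],
    [1,[0,0,0],[0,0,0]],
    [1,[0,0,0],[0,0,0]],
    [1,[0,0,0],[0,0,0]],
    [1,[0,0,0],[0,0,0]],
    [1,[0,0,0],[0,0,0]],
    [1,[0,0,0],[0,0,0]],
  ],
)

```text
clock: 9.97
eef_pos: [0.4484, -0.1009, 0.1305]
tool_rot: [0.067, 0.998, 0.0, -0.0]
ft_force: [0.1, 0.0, 0.3]
grip_width: 0.0855
```

Call:
play_rows(
  moves=[
    [1,[0,0,4],[0,0,0]],
    [1,[0,0,4],[0,0,0]],
    [1,[0,0,3],[0,0,0]],
    [1,[0,0,1],[0,0,0]],
    [1,[0,0,0],[0,0,0]],
    [1,[0,0,0],[0,0,0]],
    [1,[0,0,0],[0,0,0]],
  ],
)

```text
clock: 10.55
eef_pos: [0.4496, -0.1012, 0.0116]
tool_rot: [0.067, 0.998, -0.0, 0.001]
ft_force: [0.0, -0.2, -0.6]
grip_width: 0.0856
```

```bash
python3 -c "
from h import *
ft()
im,d,P=snap('wrist','w3.png')
for t in tins(im,P,.03,.055,400): print(t)
"
```

```text
t 10.55 F [-0.03 -0.23  0.59] Mtool [-0.006   0.0338 -0.0479] w 0.0856 [ 0.4496 -0.1012  0.0116] [-0.22  0.34 -0.4   0.83  0.   -0.09]
(array([505., 176.]), np.int32(12232), 41.8, 2.09, 57, 53, 7.8, np.float64(0.043))
(array([280., 207.]), np.int32(10827), 41.9, -9.68, 56, 57, -7.4, np.float64(0.043))
(array([511., 278.]), np.int32(7536), 49.85, 4.13, 120, 63, 30.2, np.float64(0.043))
(array([280., 307.]), np.int32(6963), 47.86, -10.44, 55, 55, 82.4, np.float64(0.043))
```

View pics/w3.png

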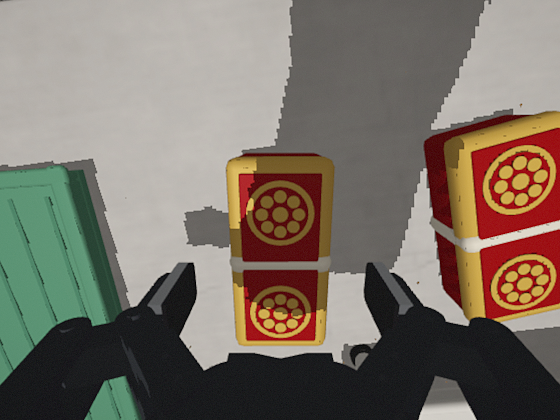

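The open fingers straddle the tin at (280,260) as they should. I'll close them gradually and check.

Call:
play_rows(
  moves=[
    [-1,[0,0,0],[0,0,0]],
    [-1,[0,0,0],[0,0,0]],
  ],
)

```text
clock: 10.77
eef_pos: [0.4496, -0.1012, 0.0118]
tool_rot: [0.067, 0.998, -0.0, 0.001]
ft_force: [-0.3, 0.6, -0.2]
grip_width: 0.0638
```

Call:
play_rows(
  moves=[
    [-1,[0,0,0],[0,0,0]],
    [-1,[0,0,0],[0,0,0]],
  ],
)

```text
clock: 10.93
eef_pos: [0.4488, -0.101, 0.0111]
tool_rot: [0.067, 0.998, -0.0, 0.001]
ft_force: [1.0, -0.1, 0.1]
grip_width: 0.0385
```

Call:
play_rows(
  moves=[
    [-1,[0,0,0],[0,0,0]],
    [-1,[0,0,0],[0,0,0]],
    [-1,[0,0,0],[0,0,0]],
  ],
)

```text
clock: 11.18
eef_pos: [0.4494, -0.1011, 0.0114]
tool_rot: [0.067, 0.998, -0.0, 0.001]
ft_force: [0.8, 0.1, 4.9]
grip_width: 0.0003
```

```bash
python3 -c "
from h import *
ft()
im,d,P=snap('wrist','w4.png')
"
```

```text
t 11.18 F [-0.75  0.19 -4.89] Mtool [-0.02   -0.0376 -0.0317] w 0.0003 [ 0.4494 -0.1011  0.0114] [-0.22  0.34 -0.4   0.83  0.   -0.09]
```

View pics/w4.png

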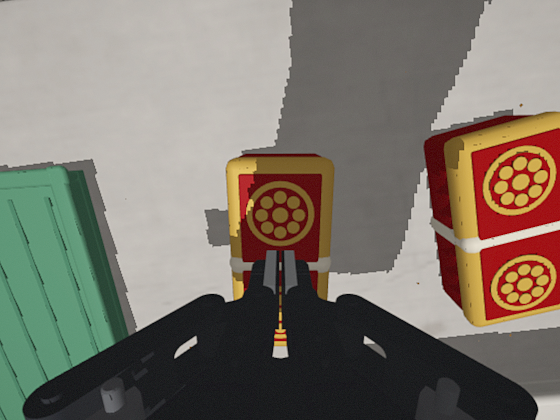

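The shut fingers lie over the lid at (280,270) and the force is +4.9 N up. The tips appear to be well above the reported TCP, so I'm measuring that from the depth picture.

```bash
python3 -c "
from h import *
im,d,P=snap('wrist')
o=bot.get_obs(); r=R.from_quat(o['tool_rot'])
L=r.inv().apply((P-np.array(o['eef_pos'])).reshape(-1,3)).reshape(P.shape)
for v in (252,256,260,264,268,275,285,300):
  print(v,[(u,L[v,u].round(3).tolist()) for u in (268,274,286,292)])
print('lid',L[210,250],P[210,250],'table',P[330,60],P[60,350], bot.camera_info('wrist')['K'][0])
im,d,P=snap('top')
m=(P[...,2]>.02)&(P[...,2]<.4); 
im2,d2,P2=snap('scene','s1.png')
print(P2[224:232:2,326:334:2,2].round(3))
"
```

```text
252 [(268, [0.012, -0.006, -0.038]), (274, [0.012, -0.002, -0.039]), (286, [0.012, 0.004, -0.038]), (292, [0.011, 0.007, -0.037])]
256 [(268, [0.012, -0.005, -0.043]), (274, [0.012, -0.002, -0.042]), (286, [0.012, 0.004, -0.044]), (292, [0.012, 0.007, -0.042])]
260 [(268, [0.012, -0.005, -0.047]), (274, [0.012, -0.002, -0.048]), (286, [0.012, 0.004, -0.047]), (292, [0.011, 0.007, -0.046])]
264 [(268, [0.012, -0.005, -0.051]), (274, [0.012, -0.002, -0.051]), (286, [0.012, 0.003, -0.051]), (292, [0.012, 0.006, -0.051])]
268 [(268, [0.013, -0.005, -0.056]), (274, [0.012, -0.002, -0.055]), (286, [0.012, 0.003, -0.056]), (292, [0.012, 0.006, -0.055])]
275 [(268, [0.012, -0.005, -0.061]), (274, [0.012, -0.002, -0.062]), (286, [0.012, 0.003, -0.061]), (292, [0.012, 0.006, -0.061])]
285 [(268, [0.011, -0.004, -0.068]), (274, [0.012, -0.002, -0.069]), (286, [0.012, 0.003, -0.069]), (292, [0.011, 0.006, -0.069])]
300 [(268, [0.013, -0.004, -0.081]), (274, [0.011, -0.002, -0.078]), (286, [0.013, 0.003, -0.081]), (292, [0.013, 0.005, -0.081])]
lid [ 0.03278317 -0.01480632 -0.0325853 ] [ 0.41487822 -0.1114159   0.04388871] table [ 0.50036876 -0.27359094  0.00595808] [ 0.3462007  -0.0462106   0.00101215] [289.57876096   0.         279.87121909]
[[0.041 0.042 0.042 0.044]
 [0.034 0.034 0.041 0.042]
 [  nan 0.03  0.034 0.035]
 [0.026 0.024 0.025 0.028]]
```

View pics/s1.png

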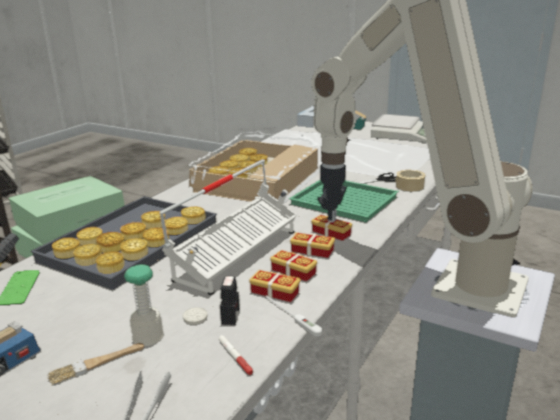

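The shut fingertips lie about 31–33 mm short of the reported TCP, which the depth picture and the lid contact both show. The wrist camera remains consistent with the reported pose. So I'll aim about 31 mm deeper everywhere.

Call:
play_rows(
  moves=[
    [1,[0,0,-0.5],[0,0,0]],
    [1,[0,0,0],[0,0,0]],
    [1,[0,0,0],[0,0,0]],
    [1,[0,0,0],[0,0,0]],
    [1,[0,0,0],[0,0,0]],
    [1,[0,0,0],[0,0,0]],
    [1,[0,0,0],[0,0,0]],
    [1,[0,0,1.5],[0,0,0]],
    [1,[0,0,1.5],[0,0,0]],
    [1,[0,0,1.2],[0,0,0]],
    [1,[0,0,0],[0,0,0]],
    [1,[0,0,0],[0,0,0]],
  ],
)

```text
clock: 12.38
eef_pos: [0.4476, -0.1007, -0.0269]
tool_rot: [0.067, 0.998, 0.0, -0.001]
ft_force: [0.8, -0.8, -0.1]
grip_width: 0.0854
```

Call:
play_rows(
  moves=[
    [-1,[0,0,0],[0,0,0]],
    [-1,[0,0,0],[0,0,0]],
    [-1,[0,0,0],[0,0,0]],
    [-1,[0,0,0],[0,0,0]],
    [-1,[0,0,0],[0,0,0]],
    [-1,[0,0,0],[0,0,0]],
    [-1,[0,0,0],[0,0,0]],
  ],
)

```text
clock: 12.97
eef_pos: [0.4494, -0.1011, -0.0254]
tool_rot: [0.067, 0.998, -0.0, 0.001]
ft_force: [-0.7, 0.5, 6.6]
grip_width: 0.0554
```

Call:
play_rows(
  moves=[
    [-1,[0,0,-1],[0,0,0]],
    [-1,[0,0,-3],[0,0,0]],
    [-1,[0,0,-4],[0,0,0]],
    [-1,[0,0,-4],[0,0,0]],
    [-1,[0,0,-2],[0,0,0]],
    [-1,[0,0,0],[0,0,0]],
    [-1,[0,0,0],[0,0,0]],
    [-1,[0,0,0],[0,0,0]],
    [-1,[0,0,0],[0,0,0]],
    [-1,[0,0,0],[0,0,0]],
  ],
)

```text
clock: 13.8
eef_pos: [0.4465, -0.1005, 0.1112]
tool_rot: [0.067, 0.998, 0.0, -0.003]
ft_force: [-0.2, 0.4, -4.0]
grip_width: 0.0554
```

```bash
cat >> h.py <<'E'
def avg(n=10):
    F=[];M=[]
    for _ in range(n):
        bot.camera("wrist"); o=bot.get_obs(); r=R.from_quat(o["tool_rot"]).inv(); F.append(r.apply(o["ft_force"])); M.append(r.apply(o["ft_torque"]))
    M=np.array(M);print("t",round(o["clock"],2),"F",np.mean(F,0).round(2),"M",M.mean(0).round(4),"sem",(M.std(0)/n**.5).round(4),"w",round(float(o["grip_width"]),4),np.round(o["eef_pos"],4))
E
python3 -c "
from h import *
avg(8)"
```

```text
t 14.2 F [-0.01 -0.12  3.96] M [ 0.0071  0.0124 -0.0072] sem [0.009  0.0094 0.008 ] w 0.0554 [ 0.4484 -0.1009  0.1134]
```

Call:
play_rows(
  moves=[
    [-1,[0,0,0],[0,0.12,0]],
    [-1,[0,0,0],[0,0.12,0]],
    [-1,[0,0,0],[0,0.12,0]],
    [-1,[0,0,0],[0,0.12,0]],
    [-1,[0,0,0],[0,0.12,0]],
    [-1,[0,0,0],[0,0,0]],
    [-1,[0,0,0],[0,0,0]],
    [-1,[0,0,0],[0,0,0]],
    [-1,[0,0,0],[0,0,0]],
    [-1,[0,0,0],[0,0,0]],
    [-1,[0,0,0],[0,-0.12,0]],
    [-1,[0,0,0],[0,-0.12,0]],
  ],
)

```text
clock: 15.2
eef_pos: [0.4488, -0.101, 0.1114]
tool_rot: [0.066, 0.982, 0.012, -0.178]
ft_force: [-0.2, -0.5, -2.8]
grip_width: 0.0552
```

Call:
play_rows(
  moves=[
    [-1,[0,0,0],[0,-0.12,0]],
    [-1,[0,0,0],[0,-0.12,0]],
    [-1,[0,0,0],[0,-0.12,0]],
    [-1,[0,0,0],[0,0,0]],
    [-1,[0,0,0],[0,0,0]],
    [-1,[0,0,0],[0,0,0]],
    [-1,[0,0,0],[0,0,0]],
    [-1,[0,0,0],[0,0,0]],
  ],
)

```text
clock: 15.87
eef_pos: [0.4505, -0.1013, 0.1148]
tool_rot: [0.067, 0.998, -0.0, 0.001]
ft_force: [0.4, -1.7, -3.9]
grip_width: 0.055
```

```bash
python3 -c "
from h import *
avg(8)"
```

```text
t 16.27 F [ 0.38 -0.12  4.51] M [-0.0071  0.0241 -0.0138] sem [0.0148 0.0093 0.0093] w 0.0551 [ 0.4484 -0.1009  0.1131]
```

Call:
play_rows(
  moves=[
    [-1,[0,0,0],[0,-0.12,0]],
    [-1,[0,0,0],[0,-0.12,0]],
    [-1,[0,0,0],[0,-0.12,0]],
    [-1,[0,0,0],[0,-0.12,0]],
    [-1,[0,0,0],[0,-0.12,0]],
    [-1,[0,0,0],[0,0,0]],
    [-1,[0,0,0],[0,0,0]],
    [-1,[0,0,0],[0,0,0]],
    [-1,[0,0,0],[0,0,0]],
    [-1,[0,0,0],[0,0,0]],
    [-1,[0,0,0],[0,0.12,0]],
    [-1,[0,0,0],[0,0.12,0]],
  ],
)

```text
clock: 17.27
eef_pos: [0.4431, -0.0998, 0.1103]
tool_rot: [0.066, 0.983, -0.011, 0.172]
ft_force: [1.3, -0.0, -4.3]
grip_width: 0.0552
```

Call:
play_rows(
  moves=[
    [-1,[0,0,0],[0,0.12,0]],
    [-1,[0,0,0],[0,0.12,0]],
    [-1,[0,0,0],[0,0.12,0]],
    [-1,[0,0,0],[0,0,0]],
    [-1,[0,0,0],[0,0,0]],
    [-1,[0,0,0],[0,0,0]],
    [-1,[0,0,0],[0,0,0]],
    [-1,[0,0,0],[0,0,0]],
  ],
)

```text
clock: 17.93
eef_pos: [0.448, -0.1009, 0.1141]
tool_rot: [0.067, 0.998, 0.0, 0.001]
ft_force: [-0.2, 0.1, -5.1]
grip_width: 0.0555
```

```bash
python3 -c "
from h import *
avg(8)"
```

```text
t 18.33 F [0.28 0.23 4.32] M [ 0.0048 -0.0197 -0.0239] sem [0.0135 0.0118 0.0094] w 0.055 [ 0.4486 -0.101   0.1137]
```

```bash
python3 -c "
from h import *
avg(14)"
```

```text
t 19.03 F [ 0.1  -0.08  4.29] M [ 0.0113  0.028  -0.0014] sem [0.0061 0.0072 0.0083] w 0.0551 [ 0.4486 -0.101   0.1133]
```

Call:
play_rows(
  moves=[
    [-1,[0,0,0],[0,0.12,0]],
    [-1,[0,0,0],[0,0.12,0]],
    [-1,[0,0,0],[0,0.12,0]],
    [-1,[0,0,0],[0,0.12,0]],
    [-1,[0,0,0],[0,0.12,0]],
    [-1,[0,0,0],[0,0,0]],
    [-1,[0,0,0],[0,0,0]],
    [-1,[0,0,0],[0,0,0]],
    [-1,[0,0,0],[0,0,0]],
    [-1,[0,0,0],[0,0,0]],
    [-1,[0,0,0],[0,-0.12,0]],
    [-1,[0,0,0],[0,-0.12,0]],
  ],
)

```text
clock: 20.03
eef_pos: [0.449, -0.101, 0.1112]
tool_rot: [0.066, 0.982, 0.012, -0.178]
ft_force: [0.2, -0.3, -1.3]
grip_width: 0.0554
```

Call:
play_rows(
  moves=[
    [-1,[0,0,0],[0,-0.12,0]],
    [-1,[0,0,0],[0,-0.12,0]],
    [-1,[0,0,0],[0,-0.12,0]],
    [-1,[0,0,0],[0,0,0]],
    [-1,[0,0,0],[0,0,0]],
    [-1,[0,0,0],[0,0,0]],
    [-1,[0,0,0],[0,0,0]],
    [-1,[0,0,0],[0,0,0]],
  ],
)

```text
clock: 20.7
eef_pos: [0.4507, -0.1014, 0.1146]
tool_rot: [0.067, 0.998, -0.0, 0.001]
ft_force: [0.1, 1.0, -4.8]
grip_width: 0.0554
```

```bash
python3 -c "
from h import *
avg(14)"
```

```text
t 21.4 F [-0.03  0.11  4.43] M [-0.0033  0.0026  0.0118] sem [0.0076 0.0073 0.0075] w 0.0554 [ 0.4486 -0.101   0.1133]
```

tin_d reads firm: the moment was the same after each tip (+tip 0.024 and 0.003, −tip −0.020 and 0.028), where a loose tray would give a swing of about 0.12 N m. It goes in the lane at bed y = −0.15.

```bash
cat >> h.py <<'E'
BO=np.array([.6175,.142,.062]); BY=-1.35
BR=R.from_euler('z',BY,degrees=True)*R.from_euler('y',-25,degrees=True)
def bed(x,y,z): return BO+BR.apply([x,y,z])
RB=rot(180+BY,-25)
E
python3 -c "
from h import *
print(BR.apply([0,0,1]),RB.as_matrix()[:,2],RB.as_matrix()[:,0])
for l in(-.15,-.05,.05,.15): print(l,bed(.004,l,-.023))
plan(bed(.004,-.15,.075),RB)"
```

```text
[-0.42250096  0.00995679  0.90630779] [ 0.42250096 -0.00995679 -0.90630779] [-0.90605622  0.0213524  -0.42261826]
-0.15 [ 0.62730778 -0.00827278  0.04284539]
-0.05 [0.62966376 0.09169946 0.04284539]
0.05 [0.63201974 0.19167171 0.04284539]
0.15 [0.63437571 0.29164395 0.04284539]
rotvec [-0.024 -0.437 -0.109] rows 4 | shift-first cm [-12.35  11.12  -1.84] | turn-first shift cm [-13.02   9.69   4.04] rows 5
```

Call:
play_rows(
  moves=[
    [-1,[0,0,0],[-0.006,-0.109,-0.027]],
    [-1,[0,0,0],[-0.006,-0.109,-0.027]],
    [-1,[0,0,0],[-0.006,-0.109,-0.027]],
    [-1,[0,0,0],[-0.006,-0.11,-0.028]],
    [-1,[-2.6,1.94,0.8],[0,0,0]],
    [-1,[-2.6,1.94,0.8],[0,0,0]],
    [-1,[-2.6,1.94,0.8],[0,0,0]],
    [-1,[-2.6,1.94,0.8],[0,0,0]],
    [-1,[-2.6,1.94,0.8],[0,0,0]],
    [-1,[0,0,0],[0,0,0]],
    [-1,[0,0,0],[0,0,0]],
    [-1,[0,0,0],[0,0,0]],
  ],
)

```text
clock: 22.4
eef_pos: [0.584, -0.007, 0.1308]
tool_rot: [0.011, 0.977, -0.003, 0.215]
ft_force: [-0.7, -1.0, -5.5]
grip_width: 0.0549
```

```bash
python3 -c "
from h import *
ft()
snap('wrist','w5.png')
plan(bed(.004,-.15,-.023),RB)"
```

```text
t 22.4 F [ 2.93 -0.99  4.68] Mtool [0.058  0.8318 0.0218] w 0.0549 [ 0.584  -0.007   0.1308] [-0.01  0.14 -0.43  0.57 -0.01  0.01]
rotvec [-0.    -0.003  0.   ] rows 1 | shift-first cm [-0.27  0.01  9.81] | turn-first shift cm [-0.24  0.01  9.81] rows 3
```

View pics/w5.png

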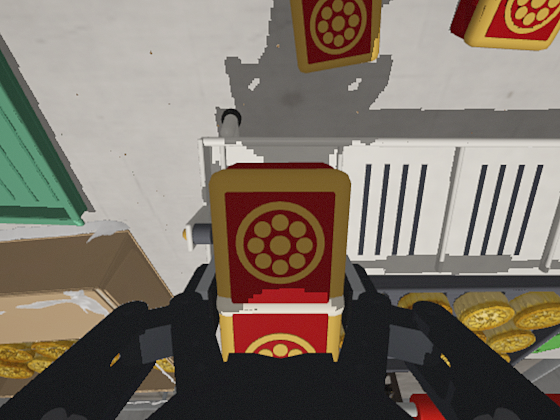

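The wrist view shows the tin over the left-hand lane, parallel to it and clear of the lip. I'll lower it along the bed normal.

Call:
play_rows(
  moves=[
    [-1,[-0.25,0,3.2],[0,0,0]],
    [-1,[0,0,3.2],[0,0,0]],
    [-1,[0,0,2.4],[0,0,0]],
    [-1,[0,0,0.6],[0,0,0]],
    [-1,[0,0,0],[0,0,0]],
    [-1,[0,0,0],[0,0,0]],
    [-1,[0,0,0],[0,0,0]],
  ],
)

```text
clock: 23.03
eef_pos: [0.6265, -0.0079, 0.0478]
tool_rot: [0.011, 0.976, -0.002, 0.216]
ft_force: [0.0, 3.5, -6.4]
grip_width: 0.0553
```

Call:
play_rows(
  moves=[
    [-1,[0,0,0.2],[0,0,0]],
    [-1,[0,0,0],[0,0,0]],
    [-1,[0,0,0],[0,0,0]],
  ],
)

```text
clock: 23.28
eef_pos: [0.6292, -0.0078, 0.0473]
tool_rot: [0.011, 0.976, -0.002, 0.218]
ft_force: [1.1, 5.0, -3.0]
grip_width: 0.0553
```

```bash
python3 -c "
from h import *
ft()
plan(bed(.004,-.15,-.025),RB)"
```

```text
t 23.28 F [0.33 5.   3.12] Mtool [-0.7917  0.6191  0.0027] w 0.0553 [ 0.6292 -0.0078  0.0473] [-0.01  0.32 -0.44  0.36 -0.    0.01]
rotvec [0.001 0.003 0.001] rows 1 | shift-first cm [ 0.36 -0.05  0.53] | turn-first shift cm [ 0.36 -0.05  0.53] rows 1
```

There is a 5 N side force: something touches the outer cheek at this depth. I'll back up, move 9 mm inwards and lower again.

Call:
play_rows(
  moves=[
    [-1,[0,0,-1.5],[0,0,0]],
    [-1,[0,0.9,0],[0,0,0]],
    [-1,[0,0,0],[0,0,0]],
    [-1,[0,0,0.8],[0,0,0]],
    [-1,[0,0,0.8],[0,0,0]],
    [-1,[0,0,0],[0,0,0]],
    [-1,[0,0,0],[0,0,0]],
    [-1,[0,0,0],[0,0,0]],
  ],
)

```text
clock: 23.95
eef_pos: [0.6286, 0.0006, 0.0442]
tool_rot: [0.011, 0.976, -0.003, 0.216]
ft_force: [-0.2, 0.3, -3.8]
grip_width: 0.0554
```

```bash
python3 -c "
from h import *
ft()
plan(bed(.004,-.142,-.025),RB)"
```

```text
t 23.95 F [1.78 0.29 3.33] Mtool [ 0.0786  0.7342 -0.0031] w 0.0554 [6.286e-01 6.000e-04 4.420e-02] [ 0.01  0.33 -0.45  0.36 -0.01  0.03]
rotvec [-0.    -0.001  0.   ] rows 1 | shift-first cm [ 0.15 -0.09  0.27] | turn-first shift cm [ 0.15 -0.09  0.27] rows 1
```

Call:
play_rows(
  moves=[
    [-1,[0.1,0,0.2],[0,0,0]],
    [-1,[0,0,0],[0,0,0]],
    [-1,[0,0,0],[0,0,0]],
  ],
)

```text
clock: 24.2
eef_pos: [0.6288, 0.0008, 0.0428]
tool_rot: [0.011, 0.976, -0.003, 0.216]
ft_force: [0.4, 0.2, -5.1]
grip_width: 0.0552
```

Call:
play_rows(
  moves=[
    [-1,[0,0,0.15],[0,0,0]],
    [-1,[0,0,0],[0,0,0]],
    [-1,[0,0,0],[0,0,0]],
  ],
)

```text
clock: 24.45
eef_pos: [0.6296, 0.0009, 0.0416]
tool_rot: [0.011, 0.976, -0.003, 0.217]
ft_force: [-0.1, -0.1, -4.4]
grip_width: 0.055
```

Call:
play_rows(
  moves=[
    [-1,[0,0,0.15],[0,0,0]],
    [-1,[0,0,0],[0,0,0]],
    [-1,[0,0,0],[0,0,0]],
  ],
)

```text
clock: 24.7
eef_pos: [0.6305, 0.0009, 0.0405]
tool_rot: [0.011, 0.976, -0.003, 0.217]
ft_force: [-0.6, 0.3, -3.5]
grip_width: 0.0553
```

```bash
python3 -c "
from h import *
ft()
plan(bed(.004,-.142,-.025),RB)"
```

```text
t 24.7 F [2.03 0.31 2.93] Mtool [ 0.0857  0.701  -0.0124] w 0.0553 [0.6305 0.0009 0.0405] [ 0.01  0.34 -0.45  0.35 -0.01  0.03]
rotvec [0.    0.001 0.   ] rows 1 | shift-first cm [ 0.17 -0.12 -0.14] | turn-first shift cm [ 0.17 -0.12 -0.14] rows 1
```

Call:
play_rows(
  moves=[
    [-1,[0.1,0,0.15],[0,0,0]],
    [-1,[0,0,0],[0,0,0]],
    [-1,[0,0,0],[0,0,0]],
  ],
)

```text
clock: 24.95
eef_pos: [0.6307, 0.0008, 0.0405]
tool_rot: [0.011, 0.976, -0.003, 0.218]
ft_force: [-7.8, 1.0, 7.3]
grip_width: 0.0552
```

Call:
play_rows(
  moves=[
    [-1,[0,0,0.15],[0,0,0]],
    [-1,[0,0,0],[0,0,0]],
    [-1,[0,0,0],[0,0,0]],
  ],
)

```text
clock: 25.2
eef_pos: [0.6307, 0.0008, 0.0405]
tool_rot: [0.011, 0.976, -0.003, 0.218]
ft_force: [-17.9, 0.7, 20.3]
grip_width: 0.0549
```

Call:
play_rows(
  moves=[
    [-1,[0,0,0.1],[0,0,0]],
    [-1,[0,0,0],[0,0,0]],
    [-1,[0,0,0],[0,0,0]],
  ],
)

```text
clock: 25.45
eef_pos: [0.6307, 0.0008, 0.0405]
tool_rot: [0.011, 0.976, -0.003, 0.218]
ft_force: [-22.8, 1.4, 28.6]
grip_width: 0.0555
```

In contact with the bed. I'll ease off, release with a partial opening, and retreat.

Call:
play_rows(
  moves=[
    [-1,[0,0,-0.3],[0,0,0]],
    [-1,[0,0,0],[0,0,0]],
    [0.6,[0,0,0],[0,0,0]],
    [0.6,[0,0,0],[0,0,0]],
    [0.6,[0,0,0],[0,0,0]],
    [0.6,[0,0,-1],[0,0,0]],
    [0.6,[0,0,-2],[0,0,0]],
    [0.6,[0,0,-3.5],[0,0,0]],
    [0.6,[0,0,-3.5],[0,0,0]],
    [0.6,[0,0,0],[0,0,0]],
    [0.6,[0,0,0],[0,0,0]],
  ],
)

```text
clock: 26.37
eef_pos: [0.5893, 0.0019, 0.1334]
tool_rot: [0.011, 0.975, -0.002, 0.22]
ft_force: [0.7, -0.4, -0.0]
grip_width: 0.0683
```

```bash
python3 -c "
from h import *
print(BR.inv().apply(np.array([.6307,.0008,.0405])-BO))
ft()
im,d,P=snap('wrist','w6.png')
hsv=cv2.cvtColor(im,cv2.COLOR_RGB2HSV)
B=BR.inv().apply((P-BO).reshape(-1,3)).reshape(P.shape)
m=(B[...,2]>.034)&(B[...,2]<.05)&(abs(B[...,0])<.09)&(abs(B[...,1])<.21)&(hsv[...,1]>100)
b=B[m]; print(b.min(0),b.max(0),np.median(b,0),cv2.minAreaRect((b[:,:2]*1000).astype(np.float32)))
im,d,P=snap('top')
for t in tins(im,P): print(t)
"
```

```text
[ 0.00588861 -0.14084982 -0.02646853]
t 26.37 F [-0.61 -0.36  0.32] Mtool [ 0.0035  0.4107 -0.0367] w 0.0683 [0.5893 0.0019 0.1334] [ 0.01  0.14 -0.43  0.56 -0.01  0.03]
[-0.05388864 -0.16842346  0.03401644] [ 0.06114354 -0.11216269  0.04615172] [-0.00698928 -0.14008733  0.04224942] ((3.6437759399414062, -140.361083984375), (115.13826751708984, 55.965904235839844), 0.35950273275375366)
(array([236., 104.]), np.int32(4438), 94.5, 20.82, 413, 248, 89.7, np.float64(0.042))
(array([420.,  94.]), np.int32(6027), 89.37, -37.4, 336, 421, -82.4, np.float64(0.051))
(array([ 60., 149.]), np.int32(1174), 77.9, 85.89, 334, 83, 87.5, np.float64(0.053))
(array([264., 249.]), np.int32(600), 43.7, 15.2, 56, 116, -4.3, np.float64(0.043))
(array([230., 252.]), np.int32(607), 42.93, 26.16, 116, 57, 4.6, np.float64(0.043))
(array([488., 272.]), np.int32(438), 36.43, -57.78, 98, 104, -89.4, np.float64(0.046))
```

View pics/w6.png

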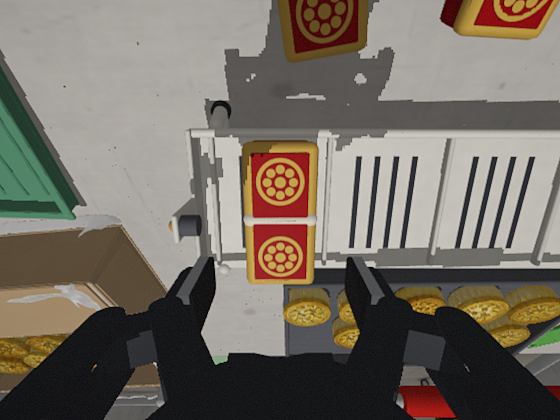

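The wrist view shows tin_d flat in its lane (280,215), measured at bed x = 3.6 mm, y = −140 mm. Next tin: the one at (0.447, 0.027).

```bash
python3 -c "
from h import *
plan([.4469,.0269,.10],rot(188.6))"
```

```text
rotvec [-0.038  0.436 -0.171] rows 4 | shift-first cm [14.03  2.18 -3.29] | turn-first shift cm [13.52  4.58  2.96] rows 4
```

Call:
play_rows(
  moves=[
    [1,[3.5,0.55,-0.82],[0,0,0]],
    [1,[3.5,0.55,-0.82],[0,0,0]],
    [1,[3.5,0.55,-0.82],[0,0,0]],
    [1,[3.5,0.55,-0.82],[0,0,0]],
    [1,[0,0,0],[-0.01,0.109,-0.043]],
    [1,[0,0,0],[-0.01,0.109,-0.043]],
    [1,[0,0,0],[-0.01,0.109,-0.043]],
    [1,[0,0,0],[-0.01,0.109,-0.043]],
    [1,[0,0,0],[0,0,0]],
    [1,[0,0,0],[0,0,0]],
    [1,[0,0,0],[0,0,0]],
  ],
)

```text
clock: 27.38
eef_pos: [0.4461, 0.027, 0.0982]
tool_rot: [-0.076, 0.997, 0.001, -0.002]
ft_force: [-0.5, 0.2, -0.1]
grip_width: 0.0854
```

```bash
python3 -c "
from h import *
im,d,P=snap('wrist')
for t in tins(im,P,.03,.055,400): print(t)
plan([.4469,.0269,-.025],rot(188.6))"
```

```text
(array([280., 180.]), np.int32(4632), 41.76, 2.29, 56, 56, 8.4, np.float64(0.043))
(array([436., 191.]), np.int32(4643), 40.76, 15.35, 56, 56, -4.0, np.float64(0.043))
(array([534., 238.]), np.int32(5802), 45.58, 26.22, 167, 74, 36.7, np.float64(0.043))
(array([279., 248.]), np.int32(3412), 47.63, 3.21, 54, 55, -81.3, np.float64(0.043))
(array([413., 254.]), np.int32(3192), 46.66, 14.9, 56, 55, 85.1, np.float64(0.043))
rotvec [ 0.002 -0.003  0.002] rows 1 | shift-first cm [-0.15 -0.05 12.38] | turn-first shift cm [-0.12 -0.03 12.38] rows 4
```

Call:
play_rows(
  moves=[
    [1,[-0.1,0.05,3.5],[0,0,0]],
    [1,[0,0,3.5],[0,0,0]],
    [1,[0,0,3.5],[0,0,0]],
    [1,[0,0,1.8],[0,0,0]],
    [1,[0,0,0],[0,0,0]],
    [-1,[0,0,0],[0,0,0]],
    [-1,[0,0,0],[0,0,0]],
    [-1,[0,0,0],[0,0,0]],
    [-1,[0,0,0],[0,0,0]],
    [-1,[0,0,0],[0,0,0]],
    [-1,[0,0,0],[0,0,0]],
    [-1,[0,0,0],[0,0,0]],
  ],
)

```text
clock: 28.43
eef_pos: [0.45, 0.0279, -0.0207]
tool_rot: [-0.076, 0.997, 0.001, 0.002]
ft_force: [-2.5, 0.1, 7.9]
grip_width: 0.055
```

Call:
play_rows(
  moves=[
    [-1,[0,0,-1],[0,0,0]],
    [-1,[0,0,-3],[0,0,0]],
    [-1,[0,0,-4],[0,0,0]],
    [-1,[0,0,-4],[0,0,0]],
    [-1,[0,0,-2],[0,0,0]],
    [-1,[0,0,0],[0,0,0]],
    [-1,[0,0,0],[0,0.12,0]],
    [-1,[0,0,0],[0,0.12,0]],
    [-1,[0,0,0],[0,0.12,0]],
    [-1,[0,0,0],[0,0.12,0]],
    [-1,[0,0,0],[0,0.12,0]],
    [-1,[0,0,0],[0,0,0]],
  ],
)

```text
clock: 29.43
eef_pos: [0.4477, 0.028, 0.1041]
tool_rot: [-0.073, 0.949, -0.022, -0.306]
ft_force: [-0.5, 0.3, -10.4]
grip_width: 0.0554
```

Call:
play_rows(
  moves=[
    [-1,[0,0,0],[0,0,0]],
    [-1,[0,0,0],[0,0,0]],
    [-1,[0,0,0],[0,0,0]],
    [-1,[0,0,0],[0,0,0]],
    [-1,[0,0,0],[0,-0.12,0]],
    [-1,[0,0,0],[0,-0.12,0]],
    [-1,[0,0,0],[0,-0.12,0]],
    [-1,[0,0,0],[0,-0.12,0]],
    [-1,[0,0,0],[0,-0.12,0]],
    [-1,[0,0,0],[0,0,0]],
    [-1,[0,0,0],[0,0,0]],
    [-1,[0,0,0],[0,0,0]],
  ],
)

```text
clock: 30.43
eef_pos: [0.4484, 0.0276, 0.1201]
tool_rot: [-0.076, 0.997, 0.001, 0.002]
ft_force: [1.5, 0.2, -3.6]
grip_width: 0.0548
```

```bash
python3 -c "
from h import *
avg(11)"
```

```text
t 30.98 F [-0.15 -0.4   4.15] M [-0.0002 -0.0166  0.0018] sem [0.0125 0.01   0.0059] w 0.0548 [0.4483 0.0277 0.1166]
```

Call:
play_rows(
  moves=[
    [-1,[0,0,0],[0,-0.12,0]],
    [-1,[0,0,0],[0,-0.12,0]],
    [-1,[0,0,0],[0,-0.12,0]],
    [-1,[0,0,0],[0,-0.12,0]],
    [-1,[0,0,0],[0,-0.12,0]],
    [-1,[0,0,0],[0,0,0]],
    [-1,[0,0,0],[0,0,0]],
    [-1,[0,0,0],[0,0,0]],
    [-1,[0,0,0],[0,0,0]],
    [-1,[0,0,0],[0,0,0]],
    [-1,[0,0,0],[0,0.12,0]],
    [-1,[0,0,0],[0,0.12,0]],
  ],
)

```text
clock: 31.98
eef_pos: [0.4428, 0.0274, 0.1139]
tool_rot: [-0.074, 0.982, 0.014, 0.172]
ft_force: [1.6, 0.6, -3.3]
grip_width: 0.0553
```

Call:
play_rows(
  moves=[
    [-1,[0,0,0],[0,0.12,0]],
    [-1,[0,0,0],[0,0.12,0]],
    [-1,[0,0,0],[0,0.12,0]],
    [-1,[0,0,0],[0,0,0]],
    [-1,[0,0,0],[0,0,0]],
    [-1,[0,0,0],[0,0,0]],
    [-1,[0,0,0],[0,0,0]],
  ],
)

```text
clock: 32.57
eef_pos: [0.4482, 0.0277, 0.1172]
tool_rot: [-0.076, 0.997, 0.001, 0.0]
ft_force: [0.2, -0.5, -3.0]
grip_width: 0.0551
```

```bash
python3 -c "
from h import *
avg(11)
plan(bed(.004,-.05,.075),RB)"
```

```text
t 33.12 F [0.24 0.16 3.88] M [ 0.0032 -0.0047  0.0257] sem [0.0083 0.0103 0.0097] w 0.0552 [0.4483 0.0277 0.1172]
rotvec [ 0.04  -0.435  0.172] rows 4 | shift-first cm [-14.81   4.31  -1.44] | turn-first shift cm [-13.15   6.83   4.53] rows 4
```

This tin is firm too (difference 0.012 ± 0.014 N m). It goes in the lane at y = −0.05.

Call:
play_rows(
  moves=[
    [-1,[0,0,0],[0.01,-0.109,0.043]],
    [-1,[0,0,0],[0.01,-0.109,0.043]],
    [-1,[0,0,0],[0.01,-0.109,0.043]],
    [-1,[0,0,0],[0.01,-0.109,0.043]],
    [-1,[-2.65,1.37,0.9],[0,0,0]],
    [-1,[-2.65,1.37,0.9],[0,0,0]],
    [-1,[-2.65,1.37,0.9],[0,0,0]],
    [-1,[-2.65,1.37,0.9],[0,0,0]],
    [-1,[-2.6,1.35,0.9],[0,0,0]],
    [-1,[0,0,0],[0,0,0]],
    [-1,[0,0,0],[0,0,0]],
    [-1,[0,0,0],[0,0,0]],
  ],
)

```text
clock: 34.12
eef_pos: [0.587, 0.0925, 0.1304]
tool_rot: [0.011, 0.977, -0.003, 0.215]
ft_force: [0.8, -0.3, -3.7]
grip_width: 0.055
```

```bash
python3 -c "
from h import *
ft()
plan(bed(.005,-.05,-.0265),RB)"
```

```text
t 34.12 F [ 0.78 -0.28  3.7 ] Mtool [ 0.0236  0.8353 -0.0396] w 0.055 [0.587  0.0925 0.1304] [ 0.21  0.16 -0.4   0.59 -0.1   0.21]
rotvec [-0.    -0.004  0.001] rows 1 | shift-first cm [-0.3   0.02 10.09] | turn-first shift cm [-0.27  0.02 10.09] rows 3
```

Call:
play_rows(
  moves=[
    [-1,[-0.2,0,3.3],[0,0,0]],
    [-1,[0,0,3.3],[0,0,0]],
    [-1,[0,0,2],[0,0,0]],
    [-1,[0,0,0.7],[0,0,0]],
    [-1,[0,0,0],[0,0,0]],
    [-1,[0,0,0],[0,0,0]],
    [-1,[0,0,0],[0,0,0]],
  ],
)

```text
clock: 34.7
eef_pos: [0.6289, 0.0916, 0.0491]
tool_rot: [0.011, 0.976, -0.003, 0.216]
ft_force: [-0.3, -0.1, -3.5]
grip_width: 0.0548
```

Call:
play_rows(
  moves=[
    [-1,[0.05,0,0.15],[0,0,0]],
    [-1,[0,0,0],[0,0,0]],
    [-1,[0,0,0],[0,0,0]],
  ],
)

```text
clock: 34.95
eef_pos: [0.6297, 0.0919, 0.0477]
tool_rot: [0.011, 0.976, -0.002, 0.217]
ft_force: [0.0, -0.1, -4.8]
grip_width: 0.0551
```

Call:
play_rows(
  moves=[
    [-1,[0,0,0.15],[0,0,0]],
    [-1,[0,0,0],[0,0,0]],
    [-1,[0,0,0],[0,0,0]],
  ],
)

```text
clock: 35.2
eef_pos: [0.6304, 0.0918, 0.0456]
tool_rot: [0.011, 0.976, -0.003, 0.216]
ft_force: [0.5, 0.4, -3.8]
grip_width: 0.055
```

Call:
play_rows(
  moves=[
    [-1,[0,0,0.15],[0,0,0]],
    [-1,[0,0,0],[0,0,0]],
    [-1,[0,0,0],[0,0,0]],
  ],
)

```text
clock: 35.45
eef_pos: [0.631, 0.0918, 0.0447]
tool_rot: [0.011, 0.976, -0.002, 0.217]
ft_force: [-6.2, 0.3, 2.4]
grip_width: 0.0549
```

Call:
play_rows(
  moves=[
    [-1,[0,0,0],[0,0,0]],
    [0.6,[0,0,0],[0,0,0]],
    [0.6,[0,0,0],[0,0,0]],
    [0.6,[0,0,0],[0,0,0]],
    [0.6,[0,0,-1],[0,0,0]],
    [0.6,[0,0,-2],[0,0,0]],
    [0.6,[0,0,-3.5],[0,0,0]],
    [0.6,[0,0,-3.5],[0,0,0]],
    [0.6,[0,0,0],[0,0,0]],
    [0.6,[0,0,0],[0,0,0]],
  ],
)

```text
clock: 36.28
eef_pos: [0.5906, 0.0933, 0.139]
tool_rot: [0.011, 0.975, -0.002, 0.22]
ft_force: [0.7, -0.6, -0.3]
grip_width: 0.0684
```

```bash
cat >> h.py <<'E'
def bedtins():
    im,d,P=snap('wrist'); hsv=cv2.cvtColor(im,cv2.COLOR_RGB2HSV)
    B=BR.inv().apply((P-BO).reshape(-1,3)).reshape(P.shape)
    for l in(-.15,-.05,.05,.15):
        m=(B[...,2]>.034)&(B[...,2]<.056)&(abs(B[...,0])<.09)&(abs(B[...,1]-l)<.048)&(hsv[...,1]>100)
        b=B[m]
        if len(b)>300: print(l,len(b),"z",np.percentile(b[:,2],[2,50,98]).round(4),cv2.minAreaRect((b[:,:2]*1000).astype(np.float32)))
E
python3 -c "
from h import *
ft(); bedtins()
im,d,P=snap('top')
for t in tins(im,P)[3:]: print(t)
plan([.4373,.1518,.10],rot(175.7))
"
```

```text
t 36.28 F [-0.49 -0.63  0.59] Mtool [-0.0579  0.4209  0.0123] w 0.0684 [0.5906 0.0933 0.139 ] [ 0.21  0.15 -0.39  0.6  -0.1   0.21]
-0.15 8952 z [0.0369 0.0424 0.0447] ((3.8033294677734375, -139.24240112304688), (114.51266479492188, 54.70708465576172), 0.3937016427516937)
-0.05 9217 z [0.0381 0.0422 0.0445] ((2.590984344482422, -49.25904846191406), (55.62447738647461, 114.88703155517578), 89.89813995361328)
(array([230., 252.]), np.int32(607), 42.91, 26.16, 115, 57, 4.9, np.float64(0.043))
(array([488., 272.]), np.int32(435), 36.46, -57.86, 97, 103, -89.4, np.float64(0.046))
rotvec [0.011 0.437 0.051] rows 4 | shift-first cm [15.33  5.55 -3.29] | turn-first shift cm [15.54  4.76  3.51] rows 5
```

Both tins are flat. Next tin: the one at (0.437, 0.152).

Call:
play_rows(
  moves=[
    [1,[3.83,1.39,-0.82],[0,0,0]],
    [1,[3.83,1.39,-0.82],[0,0,0]],
    [1,[3.83,1.39,-0.82],[0,0,0]],
    [1,[3.83,1.39,-0.82],[0,0,0]],
    [1,[0,0,0],[0.003,0.109,0.013]],
    [1,[0,0,0],[0.003,0.109,0.013]],
    [1,[0,0,0],[0.003,0.109,0.013]],
    [1,[0,0,0],[0.003,0.109,0.013]],
    [1,[0,0,0],[0,0,0]],
    [1,[0,0,0],[0,0,0]],
    [1,[0,0,0],[0,0,0]],
  ],
)

```text
clock: 37.3
eef_pos: [0.4364, 0.1513, 0.098]
tool_rot: [0.038, 0.999, -0.001, -0.001]
ft_force: [0.1, -0.8, -1.3]
grip_width: 0.0854
```

```bash
python3 -c "
from h import *
im,d,P=snap('wrist')
for t in tins(im,P,.03,.055,400): print(t)
plan([.4373,.1518,-.022],rot(175.7))"
```

```text
(array([409., 161.]), np.int32(5120), 39.96, 25.87, 56, 55, 4.8, np.float64(0.043))
(array([281., 180.]), np.int32(4645), 40.78, 15.45, 56, 57, -4.3, np.float64(0.043))
(array([411., 231.]), np.int32(3777), 45.92, 26.34, 55, 55, -85.3, np.float64(0.043))
(array([281., 248.]), np.int32(3413), 46.68, 15.03, 55, 53, 85.6, np.float64(0.043))
rotvec [-0.002 -0.002 -0.001] rows 1 | shift-first cm [-0.15  0.07 12.05] | turn-first shift cm [-0.13  0.05 12.05] rows 3
```

Call:
play_rows(
  moves=[
    [1,[-0.1,0.1,3.5],[0,0,0]],
    [1,[0,0,3.5],[0,0,0]],
    [1,[0,0,3.5],[0,0,0]],
    [1,[0,0,1.4],[0,0,0]],
    [1,[0,0,0],[0,0,0]],
    [-1,[0,0,0],[0,0,0]],
    [-1,[0,0,0],[0,0,0]],
    [-1,[0,0,0],[0,0,0]],
    [-1,[0,0,0],[0,0,0]],
    [-1,[0,0,0],[0,0,0]],
    [-1,[0,0,0],[0,0,0]],
    [-1,[0,0,0],[0,0,0]],
  ],
)

```text
clock: 38.35
eef_pos: [0.4401, 0.1532, -0.017]
tool_rot: [0.038, 0.999, 0.0, 0.002]
ft_force: [-2.6, -0.7, 7.4]
grip_width: 0.055
```

Call:
play_rows(
  moves=[
    [-1,[0,0,-1],[0,0,0]],
    [-1,[0,0,-3],[0,0,0]],
    [-1,[0,0,-4],[0,0,0]],
    [-1,[0,0,-4],[0,0,0]],
    [-1,[0,0,-2],[0,0,0]],
    [-1,[0,0,0],[0,0,0]],
    [-1,[0,0,0],[0,0.12,0]],
    [-1,[0,0,0],[0,0.12,0]],
    [-1,[0,0,0],[0,0.12,0]],
    [-1,[0,0,0],[0,0.12,0]],
    [-1,[0,0,0],[0,0.12,0]],
    [-1,[0,0,0],[0,0,0]],
  ],
)

```text
clock: 39.35
eef_pos: [0.4383, 0.1512, 0.1081]
tool_rot: [0.038, 0.951, 0.009, -0.306]
ft_force: [-0.1, -0.7, -9.9]
grip_width: 0.0552
```

Call:
play_rows(
  moves=[
    [-1,[0,0,0],[0,0,0]],
    [-1,[0,0,0],[0,0,0]],
    [-1,[0,0,0],[0,0,0]],
    [-1,[0,0,0],[0,0,0]],
    [-1,[0,0,0],[0,-0.12,0]],
    [-1,[0,0,0],[0,-0.12,0]],
    [-1,[0,0,0],[0,-0.12,0]],
    [-1,[0,0,0],[0,-0.12,0]],
    [-1,[0,0,0],[0,-0.12,0]],
    [-1,[0,0,0],[0,0,0]],
    [-1,[0,0,0],[0,0,0]],
    [-1,[0,0,0],[0,0,0]],
  ],
)

```text
clock: 40.35
eef_pos: [0.4388, 0.1534, 0.1238]
tool_rot: [0.038, 0.999, 0.001, 0.002]
ft_force: [0.9, 0.2, -3.6]
grip_width: 0.0551
```

```bash
python3 -c "
from h import *
avg(11)"
```

```text
t 40.9 F [-0.21 -0.05  4.3 ] M [-0.0089 -0.0108  0.0142] sem [0.0092 0.0056 0.0098] w 0.0549 [0.4386 0.1527 0.1204]
```

Call:
play_rows(
  moves=[
    [-1,[0,0,0],[0,-0.12,0]],
    [-1,[0,0,0],[0,-0.12,0]],
    [-1,[0,0,0],[0,-0.12,0]],
    [-1,[0,0,0],[0,-0.12,0]],
    [-1,[0,0,0],[0,-0.12,0]],
    [-1,[0,0,0],[0,0,0]],
    [-1,[0,0,0],[0,0,0]],
    [-1,[0,0,0],[0,0,0]],
    [-1,[0,0,0],[0,0,0]],
    [-1,[0,0,0],[0,0,0]],
    [-1,[0,0,0],[0,0.12,0]],
    [-1,[0,0,0],[0,0.12,0]],
  ],
)

```text
clock: 41.9
eef_pos: [0.4347, 0.1518, 0.1189]
tool_rot: [0.037, 0.984, -0.008, 0.174]
ft_force: [1.1, 1.7, -3.7]
grip_width: 0.0549
```

Call:
play_rows(
  moves=[
    [-1,[0,0,0],[0,0.12,0]],
    [-1,[0,0,0],[0,0.12,0]],
    [-1,[0,0,0],[0,0.12,0]],
    [-1,[0,0,0],[0,0,0]],
    [-1,[0,0,0],[0,0,0]],
    [-1,[0,0,0],[0,0,0]],
    [-1,[0,0,0],[0,0,0]],
  ],
)

```text
clock: 42.48
eef_pos: [0.4381, 0.1526, 0.121]
tool_rot: [0.038, 0.999, -0.0, 0.001]
ft_force: [0.2, 0.4, -3.1]
grip_width: 0.0551
```

```bash
python3 -c "
from h import *
avg(11)
plan(bed(.004,.05,.075),RB)
plan([.5185,-.29,.12],rot(176.5))"
```

```text
t 43.03 F [-0.07  0.08  4.35] M [-0.0117  0.0093 -0.0041] sem [0.0053 0.0105 0.009 ] w 0.0552 [0.4385 0.1529 0.121 ]
rotvec [-0.012 -0.436 -0.052] rows 4 | shift-first cm [-14.87   5.11  -1.06] | turn-first shift cm [-14.15   4.33   5.42] rows 4
rotvec [-0.     0.001 -0.015] rows 1 | shift-first cm [-11.34 -43.56   0.12] | turn-first shift cm [-10.69 -43.72   0.1 ] rows 11
```

This tin is firm as well (difference −0.02 ± 0.012 N m). It goes in the lane at y = +0.05.

Call:
play_rows(
  moves=[
    [-1,[0,0,0],[-0.003,-0.109,-0.013]],
    [-1,[0,0,0],[-0.003,-0.109,-0.013]],
    [-1,[0,0,0],[-0.003,-0.109,-0.013]],
    [-1,[0,0,0],[-0.003,-0.109,-0.013]],
    [-1,[-2.83,0.87,1.08],[0,0,0]],
    [-1,[-2.83,0.87,1.08],[0,0,0]],
    [-1,[-2.83,0.87,1.08],[0,0,0]],
    [-1,[-2.83,0.87,1.08],[0,0,0]],
    [-1,[-2.8,0.87,1.08],[0,0,0]],
    [-1,[0,0,0],[0,0,0]],
    [-1,[0,0,0],[0,0,0]],
    [-1,[0,0,0],[0,0,0]],
  ],
)

```text
clock: 44.03
eef_pos: [0.5887, 0.1922, 0.1299]
tool_rot: [0.011, 0.977, -0.003, 0.215]
ft_force: [-1.2, -0.9, -4.4]
grip_width: 0.0549
```

```bash
python3 -c "
from h import *
ft()
plan(bed(.005,.05,-.0185),RB)"
```

```text
t 44.03 F [ 2.91 -0.94  3.51] Mtool [ 0.0576  0.8267 -0.0422] w 0.0549 [0.5887 0.1922 0.1299] [ 0.41  0.23 -0.31  0.63 -0.18  0.4 ]
rotvec [-0.001 -0.004  0.001] rows 1 | shift-first cm [-0.38  0.06  9.27] | turn-first shift cm [-0.34  0.05  9.27] rows 3
```

Call:
play_rows(
  moves=[
    [-1,[-0.25,0,3.3],[0,0,0]],
    [-1,[0,0,3.3],[0,0,0]],
    [-1,[0,0,1.7],[0,0,0]],
    [-1,[0,0,0.5],[0,0,0]],
    [-1,[0,0,0],[0,0,0]],
    [-1,[0,0,0],[0,0,0]],
    [-1,[0,0,0],[0,0,0]],
  ],
)

```text
clock: 44.62
eef_pos: [0.6289, 0.192, 0.0536]
tool_rot: [0.011, 0.976, -0.002, 0.216]
ft_force: [-0.3, 0.0, -3.2]
grip_width: 0.0549
```

Call:
play_rows(
  moves=[
    [-1,[0,0,0.15],[0,0,0]],
    [-1,[0,0,0],[0,0,0]],
    [-1,[0,0,0],[0,0,0]],
  ],
)

```text
clock: 44.87
eef_pos: [0.6303, 0.1921, 0.0522]
tool_rot: [0.011, 0.976, -0.002, 0.217]
ft_force: [0.2, -0.8, -3.7]
grip_width: 0.0548
```

Call:
play_rows(
  moves=[
    [-1,[0,0,0.15],[0,0,0]],
    [-1,[0,0,0],[0,0,0]],
    [-1,[0,0,0],[0,0,0]],
  ],
)

```text
clock: 45.12
eef_pos: [0.6309, 0.1918, 0.0501]
tool_rot: [0.011, 0.976, -0.003, 0.216]
ft_force: [-0.6, 0.1, -4.4]
grip_width: 0.055
```

Call:
play_rows(
  moves=[
    [-1,[0,0,0.1],[0,0,0]],
    [-1,[0,0,0],[0,0,0]],
    [-1,[0,0,0],[0,0,0]],
  ],
)

```text
clock: 45.37
eef_pos: [0.6314, 0.1918, 0.0491]
tool_rot: [0.011, 0.976, -0.003, 0.216]
ft_force: [0.4, -0.0, -3.4]
grip_width: 0.0548
```

Call:
play_rows(
  moves=[
    [-1,[0,0,0.15],[0,0,0]],
    [-1,[0,0,0],[0,0,0]],
    [-1,[0,0,0],[0,0,0]],
  ],
)

```text
clock: 45.62
eef_pos: [0.6321, 0.1919, 0.0482]
tool_rot: [0.011, 0.976, -0.002, 0.217]
ft_force: [-3.2, -0.6, -1.3]
grip_width: 0.0551
```

Call:
play_rows(
  moves=[
    [-1,[0,0,0.05],[0,0,0]],
    [-1,[0,0,0],[0,0,0]],
    [0.6,[0,0,0],[0,0,0]],
    [0.6,[0,0,0],[0,0,0]],
    [0.6,[0,0,0],[0,0,0]],
    [0.6,[0,0,-1],[0,0,0]],
    [0.6,[0,0,-2],[0,0,0]],
    [0.6,[0,0,-3.5],[0,0,0]],
    [0.6,[0,0,-3.5],[0,0,0]],
    [0.6,[0,0,0],[0,0,0]],
    [0.6,[0,0,0],[0,0,0]],
  ],
)

```text
clock: 46.53
eef_pos: [0.5917, 0.1939, 0.1425]
tool_rot: [0.011, 0.975, -0.001, 0.22]
ft_force: [0.2, -0.7, -0.4]
grip_width: 0.0681
```

```bash
python3 -c "
from h import *
ft(); bedtins()
plan([.4293,.2617,.10],rot(184.8))
"
```

```text
t 46.53 F [ 0.03 -0.73  0.47] Mtool [ 0.0441  0.4367 -0.016 ] w 0.0681 [0.5917 0.1939 0.1425] [ 0.41  0.21 -0.3   0.65 -0.18  0.4 ]
-0.15 9068 z [0.0356 0.0424 0.0448] ((3.8341217041015625, -139.5452423095703), (114.74493408203125, 56.219940185546875), 0.06049900874495506)
-0.05 9099 z [0.0366 0.0422 0.0446] ((2.199901580810547, -48.77834701538086), (114.05941009521484, 55.881893157958984), 0.243577241897583)
0.05 8911 z [0.0381 0.0421 0.0444] ((3.5519027709960938, 50.670494079589844), (115.4486312866211, 55.55015182495117), 0.008055957965552807)
rotvec [-0.022  0.439 -0.105] rows 4 | shift-first cm [16.46  6.46 -3.3 ] | turn-first shift cm [15.51  8.17  4.01] rows 5
```

Three tins are seated flat. Now the last tin, at (0.429, 0.262).

Call:
play_rows(
  moves=[
    [1,[3.3,1.3,-0.66],[0,0,0]],
    [1,[3.3,1.3,-0.66],[0,0,0]],
    [1,[3.3,1.3,-0.66],[0,0,0]],
    [1,[3.3,1.3,-0.66],[0,0,0]],
    [1,[3.3,1.3,-0.66],[0,0,0]],
    [1,[0,0,0],[-0.005,0.109,-0.026]],
    [1,[0,0,0],[-0.005,0.109,-0.026]],
    [1,[0,0,0],[-0.005,0.109,-0.026]],
    [1,[0,0,0],[-0.005,0.11,-0.026]],
    [1,[0,0,0],[0,0,0]],
    [1,[0,0,0],[0,0,0]],
    [1,[0,0,0],[0,0,0]],
  ],
)

```text
clock: 47.58
eef_pos: [0.4272, 0.2608, 0.0966]
tool_rot: [-0.04, 0.999, -0.002, -0.001]
ft_force: [-0.5, 0.5, 0.4]
grip_width: 0.0855
```

```bash
python3 -c "
from h import *
im,d,P=snap('wrist')
for t in tins(im,P,.03,.055,400): print(t)
plan([.4293,.2617,-.020],rot(184.8))"
```

```text
(array([281., 182.]), np.int32(4666), 39.98, 25.96, 56, 56, 4.8, np.float64(0.043))
(array([281., 250.]), np.int32(3470), 45.92, 26.48, 55, 55, -85.2, np.float64(0.043))
(array([431., 253.]), np.int32(600), 45.26, 39.27, 9, 60, -64.8, np.float64(0.036))
rotvec [-0.004 -0.003 -0.002] rows 1 | shift-first cm [-0.29  0.12 11.71] | turn-first shift cm [-0.26  0.07 11.71] rows 3
```

Call:
play_rows(
  moves=[
    [1,[-0.2,0.12,3.5],[0,0,0]],
    [1,[0,0,3.5],[0,0,0]],
    [1,[0,0,3.5],[0,0,0]],
    [1,[0,0,1.1],[0,0,0]],
    [1,[0,0,0],[0,0,0]],
    [-1,[0,0,0],[0,0,0]],
    [-1,[0,0,0],[0,0,0]],
    [-1,[0,0,0],[0,0,0]],
    [-1,[0,0,0],[0,0,0]],
    [-1,[0,0,0],[0,0,0]],
    [-1,[0,0,0],[0,0,0]],
    [-1,[0,0,0],[0,0,0]],
  ],
)

```text
clock: 48.63
eef_pos: [0.4313, 0.2634, -0.0155]
tool_rot: [-0.041, 0.999, -0.001, 0.001]
ft_force: [-1.4, -0.0, 7.1]
grip_width: 0.0551
```

Call:
play_rows(
  moves=[
    [-1,[0,0,-1],[0,0,0]],
    [-1,[0,0,-3],[0,0,0]],
    [-1,[0,0,-4],[0,0,0]],
    [-1,[0,0,-4],[0,0,0]],
    [-1,[0,0,-2],[0,0,0]],
    [-1,[0,0,0],[0,0,0]],
    [-1,[0,0,0],[0,0.12,0]],
    [-1,[0,0,0],[0,0.12,0]],
    [-1,[0,0,0],[0,0.12,0]],
    [-1,[0,0,0],[0,0.12,0]],
    [-1,[0,0,0],[0,0.12,0]],
    [-1,[0,0,0],[0,0,0]],
  ],
)

```text
clock: 49.63
eef_pos: [0.4299, 0.2609, 0.1079]
tool_rot: [-0.036, 0.951, -0.018, -0.307]
ft_force: [0.0, -0.8, -12.1]
grip_width: 0.0552
```

Call:
play_rows(
  moves=[
    [-1,[0,0,0],[0,0,0]],
    [-1,[0,0,0],[0,0,0]],
    [-1,[0,0,0],[0,0,0]],
    [-1,[0,0,0],[0,0,0]],
    [-1,[0,0,0],[0,-0.12,0]],
    [-1,[0,0,0],[0,-0.12,0]],
    [-1,[0,0,0],[0,-0.12,0]],
    [-1,[0,0,0],[0,-0.12,0]],
    [-1,[0,0,0],[0,-0.12,0]],
    [-1,[0,0,0],[0,0,0]],
    [-1,[0,0,0],[0,0,0]],
    [-1,[0,0,0],[0,0,0]],
  ],
)

```text
clock: 50.63
eef_pos: [0.4299, 0.2636, 0.1257]
tool_rot: [-0.041, 0.999, 0.0, 0.002]
ft_force: [1.0, -0.1, -3.4]
grip_width: 0.055
```

```bash
python3 -c "
from h import *
avg(11)"
```

```text
t 51.18 F [-0.28  0.26  3.97] M [-0.0059 -0.0263  0.0049] sem [0.0061 0.0108 0.005 ] w 0.0549 [0.4301 0.2629 0.1217]
```

Call:
play_rows(
  moves=[
    [-1,[0,0,0],[0,-0.12,0]],
    [-1,[0,0,0],[0,-0.12,0]],
    [-1,[0,0,0],[0,-0.12,0]],
    [-1,[0,0,0],[0,-0.12,0]],
    [-1,[0,0,0],[0,-0.12,0]],
    [-1,[0,0,0],[0,0,0]],
    [-1,[0,0,0],[0,0,0]],
    [-1,[0,0,0],[0,0,0]],
    [-1,[0,0,0],[0,0,0]],
    [-1,[0,0,0],[0,0,0]],
    [-1,[0,0,0],[0,0.12,0]],
    [-1,[0,0,0],[0,0.12,0]],
  ],
)

```text
clock: 52.18
eef_pos: [0.4266, 0.2614, 0.1204]
tool_rot: [-0.041, 0.984, 0.005, 0.173]
ft_force: [1.0, 0.4, -3.3]
grip_width: 0.0548
```

Call:
play_rows(
  moves=[
    [-1,[0,0,0],[0,0.12,0]],
    [-1,[0,0,0],[0,0.12,0]],
    [-1,[0,0,0],[0,0.12,0]],
    [-1,[0,0,0],[0,0,0]],
    [-1,[0,0,0],[0,0,0]],
    [-1,[0,0,0],[0,0,0]],
    [-1,[0,0,0],[0,0,0]],
  ],
)

```text
clock: 52.77
eef_pos: [0.4297, 0.2628, 0.1224]
tool_rot: [-0.041, 0.999, -0.001, -0.0]
ft_force: [-0.2, -0.8, -3.6]
grip_width: 0.055
```

```bash
python3 -c "
from h import *
avg(11)
plan(bed(.004,.14,.085),RB)
plan([.5185,-.29,.12],rot(176.5))"
```

```text
t 53.32 F [0.24 0.2  3.72] M [-0.0005  0.0111 -0.0053] sem [0.0103 0.0081 0.01  ] w 0.055 [0.4299 0.2631 0.1224]
rotvec [ 0.02  -0.437  0.104] rows 4 | shift-first cm [-15.96   0.65  -1.85] | turn-first shift cm [-15.1    2.34   5.02] rows 4
rotvec [-0.003 -0.001  0.143] rows 2 | shift-first cm [ -4.3  -55.85   0.39] | turn-first shift cm [-12.22 -54.67   0.24] rows 14
```

This tin is firm too. The difference is −0.037 ± 0.014 N m, and a loose tray would give +0.12. The sensor does respond correctly to tilt, so I trust the reading. It goes in the lane at y = +0.15, set 10 mm inwards to clear the cheek.

Call:
play_rows(
  moves=[
    [-1,[0,0,0],[0.005,-0.109,0.026]],
    [-1,[0,0,0],[0.005,-0.109,0.026]],
    [-1,[0,0,0],[0.005,-0.109,0.026]],
    [-1,[0,0,0],[0.005,-0.109,0.026]],
    [-1,[-3,0.47,1],[0,0,0]],
    [-1,[-3,0.47,1],[0,0,0]],
    [-1,[-3,0.47,1],[0,0,0]],
    [-1,[-3,0.47,1],[0,0,0]],
    [-1,[-3,0.47,1],[0,0,0]],
    [-1,[0,0,0],[0,0,0]],
    [-1,[0,0,0],[0,0,0]],
    [-1,[0,0,0],[0,0,0]],
  ],
)

```text
clock: 54.32
eef_pos: [0.5864, 0.2821, 0.1387]
tool_rot: [0.011, 0.977, -0.003, 0.214]
ft_force: [-0.6, -1.2, -4.4]
grip_width: 0.0544
```

```bash
python3 -c "
from h import *
ft()
plan(bed(.005,.14,-.0165),RB)"
```

```text
t 54.32 F [ 2.37 -1.17  3.8 ] Mtool [ 0.0685  0.7761 -0.0367] w 0.0544 [0.5864 0.2821 0.1387] [ 0.57  0.3  -0.19  0.72 -0.24  0.55]
rotvec [-0.001 -0.004  0.001] rows 1 | shift-first cm [-0.42  0.08 10.06] | turn-first shift cm [-0.38  0.07 10.06] rows 3
```

Call:
play_rows(
  moves=[
    [-1,[-0.3,0,3.3],[0,0,0]],
    [-1,[0,0,3.3],[0,0,0]],
    [-1,[0,0,2.4],[0,0,0]],
    [-1,[0,0,0.6],[0,0,0]],
    [-1,[0,0,0],[0,0,0]],
    [-1,[0,0,0],[0,0,0]],
    [-1,[0,0,0],[0,0,0]],
  ],
)

```text
clock: 54.9
eef_pos: [0.6299, 0.2822, 0.0551]
tool_rot: [0.011, 0.976, -0.002, 0.216]
ft_force: [-0.3, 0.6, -3.1]
grip_width: 0.0553
```

Call:
play_rows(
  moves=[
    [-1,[0,0,0.15],[0,0,0]],
    [-1,[0,0,0],[0,0,0]],
    [-1,[0,0,0],[0,0,0]],
  ],
)

```text
clock: 55.15
eef_pos: [0.6313, 0.2821, 0.0538]
tool_rot: [0.011, 0.976, -0.002, 0.216]
ft_force: [0.1, 0.2, -3.8]
grip_width: 0.0552
```

Call:
play_rows(
  moves=[
    [-1,[0,0,0.15],[0,0,0]],
    [-1,[0,0,0],[0,0,0]],
    [-1,[0,0,0],[0,0,0]],
  ],
)

```text
clock: 55.4
eef_pos: [0.632, 0.2818, 0.0516]
tool_rot: [0.011, 0.976, -0.003, 0.216]
ft_force: [-0.2, 0.2, -4.5]
grip_width: 0.0551
```

Call:
play_rows(
  moves=[
    [-1,[0,0,0.1],[0,0,0]],
    [-1,[0,0,0],[0,0,0]],
    [-1,[0,0,0],[0,0,0]],
  ],
)

```text
clock: 55.65
eef_pos: [0.6324, 0.2817, 0.0505]
tool_rot: [0.011, 0.976, -0.003, 0.216]
ft_force: [0.1, 0.8, -3.6]
grip_width: 0.0552
```

Call:
play_rows(
  moves=[
    [-1,[0,0,0.15],[0,0,0]],
    [-1,[0,0,0],[0,0,0]],
    [-1,[0,0,0],[0,0,0]],
  ],
)

```text
clock: 55.9
eef_pos: [0.6333, 0.2818, 0.0495]
tool_rot: [0.011, 0.976, -0.003, 0.216]
ft_force: [-0.6, -0.2, -4.0]
grip_width: 0.0548
```

Call:
play_rows(
  moves=[
    [-1,[0,0,0.05],[0,0,0]],
    [-1,[0,0,0],[0,0,0]],
  ],
)

```text
clock: 56.07
eef_pos: [0.6333, 0.2819, 0.0492]
tool_rot: [0.011, 0.976, -0.003, 0.216]
ft_force: [-2.6, -0.3, -1.0]
grip_width: 0.0546
```

Call:
play_rows(
  moves=[
    [-1,[0,0,0.05],[0,0,0]],
    [0.6,[0,0,0],[0,0,0]],
    [0.6,[0,0,0],[0,0,0]],
    [0.6,[0,0,0],[0,0,0]],
    [0.6,[0,0,-1],[0,0,0]],
    [0.6,[0,0,-2],[0,0,0]],
    [0.6,[0,0,-3.5],[0,0,0]],
    [0.6,[0,0,-3.5],[0,0,0]],
    [0.6,[0,0,-3.5],[0,0,0]],
    [0.6,[0,0,0],[0,0,0]],
    [0.6,[0,0,0],[0,0,0]],
  ],
)

```text
clock: 56.98
eef_pos: [0.578, 0.2846, 0.1756]
tool_rot: [0.011, 0.976, -0.0, 0.219]
ft_force: [0.5, -1.0, 0.0]
grip_width: 0.0684
```

```bash
python3 -c "
from h import *
ft(); bedtins()
im,d,P=snap('wrist','w7.png')
hsv=cv2.cvtColor(im,cv2.COLOR_RGB2HSV)
im,d,P=snap('scene')
hsv=cv2.cvtColor(im,cv2.COLOR_RGB2HSV)
m=((hsv[...,0]<5)|(hsv[...,0]>174))&(hsv[...,1]>180)&(P[...,2]>.15)&(P[...,2]<.26)&(P[...,0]>.55)
p=P[m]; print(m.sum(),p.min(0),np.median(p,0),p.max(0))
h=bed(.066,0,.030); print('hinge',h)
for a in (1.6,1.7,1.77,1.85):
  t=np.arctan2(.026,-.081)-a; print(a,bed(.066+.085*np.cos(t),0,.030+.085*np.sin(t)))
"
```

```text
t 56.98 F [-0.48 -1.01  0.18] Mtool [-0.0397  0.4347  0.0242] w 0.0684 [0.578  0.2846 0.1756] [ 0.58  0.25 -0.16  0.79 -0.24  0.56]
-0.15 880 z [0.0342 0.0397 0.043 ] ((24.673423767089844, -112.62411499023438), (17.28278160095215, 77.51324462890625), 77.23072052001953)
-0.05 7228 z [0.0358 0.0422 0.0447] ((2.2105445861816406, -48.53125), (55.91023635864258, 113.9693374633789), 89.93536376953125)
0.05 6900 z [0.0367 0.0421 0.0445] ((3.2626609802246094, 51.480812072753906), (114.757080078125, 54.706336975097656), 0.2090989351272583)
0.15 6752 z [0.038  0.0419 0.0444] ((3.857654571533203, 140.82176208496094), (114.41495513916016, 55.20585632324219), 0.022837627679109573)
14 [0.66365531 0.17776114 0.20134093] [0.66885259 0.18851314 0.20860912] [0.67346413 0.20053118 0.21018171]
hinge [0.66462468 0.14088945 0.11708204]
1.6 [0.65643464 0.14108245 0.20168633]
1.7 [0.66491955 0.1408825  0.20208153]
1.77 [0.67086228 0.14074245 0.20185273]
1.85 [0.67761487 0.14058331 0.201083  ]
```

View pics/w7.png

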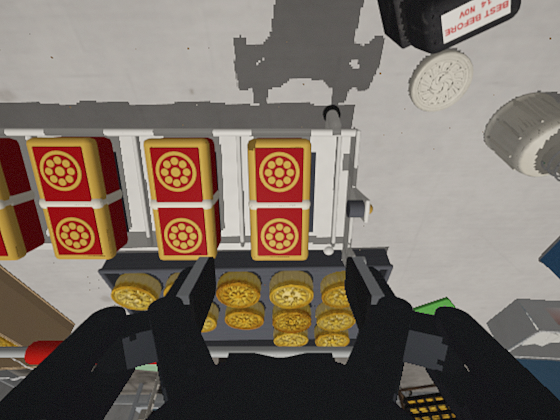

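All four lanes hold a flat tin, at pixels (20,200), (75,200), (180,200) and (280,200), and the stamp and plate are undisturbed. Now the bail: shut the fingers, go over the sleeve, and hook behind it.

```bash
python3 -c "
from h import *
W=[[.60,.141,.235],[.697,.141,.228],[.722,.141,.172]]
plan(W[0],RB)
for a,b in zip(W,W[1:]): plan(b,RB,np.array(a),RB)"
```

```text
rotvec [-0.001 -0.002  0.001] rows 1 | shift-first cm [ -5.2  -14.11  -4.75] | turn-first shift cm [ -5.22 -14.1   -4.75] rows 4
rotvec [0. 0. 0.] rows 0 | shift-first cm [-8.49  0.23  4.73] | turn-first shift cm [-8.49  0.23  4.73] rows 3
rotvec [0. 0. 0.] rows 0 | shift-first cm [0.1  0.06 6.13] | turn-first shift cm [0.1  0.06 6.13] rows 2
```

Call:
play_rows(
  moves=[
    [-1,[0,0,-2.4],[0,0,0]],
    [-1,[0,0,-2.4],[0,0,0]],
    [-1,[-1.3,-3.5,0],[0,0,0]],
    [-1,[-1.3,-3.5,0],[0,0,0]],
    [-1,[-1.3,-3.5,0],[0,0,0]],
    [-1,[-1.3,-3.6,0],[0,0,0]],
    [-1,[-2.1,0,1.2],[0,0,0]],
    [-1,[-2.1,0,1.2],[0,0,0]],
    [-1,[-2.1,0,1.2],[0,0,0]],
    [-1,[-2.1,0.2,1.1],[0,0,0]],
    [-1,[0,0,0],[0,0,0]],
    [-1,[0,0,0],[0,0,0]],
  ],
)

```text
clock: 58.13
eef_pos: [0.6961, 0.1405, 0.2256]
tool_rot: [0.012, 0.977, -0.003, 0.214]
ft_force: [-1.1, 0.9, -0.2]
grip_width: 0.0002
```

```bash
python3 -c "
from h import *
ft()
plan([.722,.141,.172],RB)
snap('scene','s2.png')"
```

```text
t 58.13 F [ 1.09  0.89 -0.3 ] Mtool [-0.0225  0.4398 -0.0048] w 0.0002 [0.6961 0.1405 0.2256] [ 0.25  0.31  0.07  0.91 -0.12  0.25]
rotvec [-0.002 -0.006 -0.   ] rows 1 | shift-first cm [-0.11  0.13  5.95] | turn-first shift cm [-0.08  0.12  5.95] rows 2
```

View pics/s2.png

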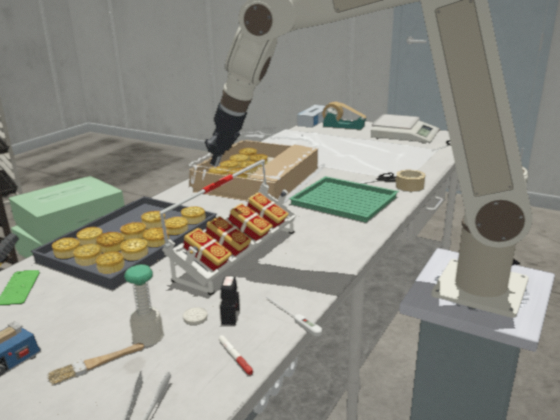

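The scene view shows the gripper at (225,140), above and behind the sleeve at (218,184). I'll lower behind the bar and pull it towards the robot.

Call:
play_rows(
  moves=[
    [-1,[-0.1,0.1,2],[0,0,0]],
    [-1,[0,0,2],[0,0,0]],
    [-1,[0,0,2],[0,0,0]],
    [-1,[0,0,0],[0,0,0]],
    [-1,[0,0,0],[0,0,0]],
  ],
)

```text
clock: 58.6
eef_pos: [0.7205, 0.1415, 0.173]
tool_rot: [0.011, 0.977, -0.003, 0.214]
ft_force: [0.2, -0.0, 0.3]
grip_width: -0.0001
```

Call:
play_rows(
  moves=[
    [-1,[0.8,0,-0.1],[0,0,0]],
    [-1,[0.8,0,-0.1],[0,0,0]],
    [-1,[0.8,0,-0.1],[0,0,0]],
    [-1,[0.8,0,-0.1],[0,0,0]],
    [-1,[0,0,0],[0,0,0]],
  ],
)

```text
clock: 59.02
eef_pos: [0.6903, 0.1427, 0.1663]
tool_rot: [0.011, 0.976, -0.002, 0.216]
ft_force: [1.0, -0.1, 2.5]
grip_width: -0.0004
```

```bash
cat >> h.py <<'E'
def sleeve():
    for n in("scene","top"):
        im,d,P=snap(n); hsv=cv2.cvtColor(im,cv2.COLOR_RGB2HSV)
        m=((hsv[...,0]<5)|(hsv[...,0]>174))&(hsv[...,1]>180)&(P[...,2]>.105)&(P[...,2]<.26)&(P[...,0]>.5)&(P[...,0]<.72)&(abs(P[...,1]-.14)<.08)
        p=P[m]
        if len(p)>5: print(n,len(p),p.min(0).round(3),np.median(p,0).round(4),p.max(0).round(3))
E
python3 -c "
from h import *
ft();sleeve()"
```

```text
t 59.02 F [-1.98 -0.1  -1.81] Mtool [-0.0253  0.1282  0.0245] w -0.0004 [0.6903 0.1427 0.1663] [ 0.26  0.34 -0.06  0.75 -0.12  0.26]
scene 116 [0.607 0.076 0.105] [0.6437 0.1512 0.2047] [0.651 0.207 0.21 ]
top 21 [0.609 0.075 0.105] [0.6156 0.1033 0.1086] [0.648 0.21  0.126]
```

It works: the bar has moved to x ≈ 0.645 under about 2.5 N. I'll continue along the arc.

Call:
play_rows(
  moves=[
    [-1,[0.8,0,-0.1],[0,0,0]],
    [-1,[0.8,0,-0.1],[0,0,0]],
    [-1,[0.8,0,0],[0,0,0]],
    [-1,[0.8,0,0],[0,0,0]],
    [-1,[0.8,0,0],[0,0,0]],
    [-1,[0.8,0,0.1],[0,0,0]],
    [-1,[0,0,0],[0,0,0]],
    [-1,[0,0,0],[0,0,0]],
  ],
)

```text
clock: 59.78
eef_pos: [0.6464, 0.1433, 0.1447]
tool_rot: [0.011, 0.977, -0.003, 0.215]
ft_force: [0.2, 0.5, -0.1]
grip_width: -0.0002
```

```bash
python3 -c "
from h import *
ft();sleeve()"
```

```text
t 59.78 F [-0.13  0.46  0.17] Mtool [-0.0418  0.4173  0.0295] w -0.0002 [0.6464 0.1433 0.1447] [ 0.28  0.28 -0.2   0.67 -0.13  0.28]
scene 109 [0.593 0.076 0.105] [0.5993 0.1481 0.1814] [0.653 0.219 0.186]
top 12 [0.582 0.078 0.109] [0.6427 0.1098 0.1242] [0.663 0.21  0.256]
```

Call:
play_rows(
  moves=[
    [-1,[-0.8,0,0],[0,0,0]],
    [-1,[0,0,-3],[0,0,0]],
    [-1,[0,0,-3.5],[0,0,0]],
    [-1,[0,0,0],[0,0.109,0]],
    [-1,[0,0,0],[0,0.109,0]],
    [-1,[0,0,0],[0,0.109,0]],
    [-1,[0,0,0],[0,0.109,0]],
    [-1,[0,0,0],[0,0,0]],
    [-1,[0,0,0],[0,0,0]],
  ],
)

```text
clock: 60.63
eef_pos: [0.63, 0.1435, 0.2042]
tool_rot: [0.012, 1.0, -0.001, -0.002]
ft_force: [0.7, 0.5, -0.4]
grip_width: 0.0003
```

```bash
python3 -c "
from h import *
ft();sleeve()
plan([.594,.141,.170],rot(180+BY))"
```

```text
t 60.63 F [-0.72  0.48  0.39] Mtool [-0.0168  0.0246 -0.0177] w 0.0003 [0.63   0.1435 0.2042] [ 0.22  0.55  0.47  1.5  -0.    0.25]
scene 106 [0.592 0.074 0.105] [0.5989 0.1414 0.1811] [0.649 0.202 0.186]
rotvec [-0.  0.  0.] rows 1 | shift-first cm [ 3.38 -0.36  3.77] | turn-first shift cm [ 3.38 -0.36  3.77] rows 2
```

Call:
play_rows(
  moves=[
    [-1,[1.7,-0.2,0],[0,0,0]],
    [-1,[1.7,-0.2,0],[0,0,0]],
    [-1,[0,0,1.7],[0,0,0]],
    [-1,[0,0,1.7],[0,0,0]],
    [-1,[0.1,0,0.8],[0,0,0]],
    [-1,[0.1,0,0.8],[0,0,0]],
    [-1,[0.2,0,0.8],[0,0,0]],
    [-1,[0.2,0,0.8],[0,0,0]],
    [-1,[0.2,0,0.8],[0,0,0]],
    [-1,[0.1,0,0.8],[0,0,0]],
    [-1,[0,0,0],[0,0,0]],
    [-1,[0,0,0],[0,0,0]],
  ],
)

```text
clock: 61.73
eef_pos: [0.5725, 0.1413, 0.1244]
tool_rot: [0.011, 1.0, 0.0, -0.012]
ft_force: [-25.1, 0.7, 9.0]
grip_width: 0.0001
```

```bash
python3 -c "
from h import *
ft();sleeve()"
```

```text
t 61.73 F [25.34  0.17 -8.4 ] Mtool [-0.1613  5.2566 -0.0478] w 0.0001 [0.5725 0.1413 0.1244] [0.24 0.48 0.15 1.26 0.01 0.26]
scene 66 [0.58  0.075 0.105] [0.5847 0.1733 0.1594] [0.614 0.206 0.166]
top 10 [0.594 0.078 0.105] [0.606  0.0875 0.1148] [0.643 0.093 0.165]
```

The tip slid off in front of the bar and now presses it with 25 N sideways. I'll back up, set it squarely over the bar (x ≈ 0.590), and press again.

Call:
play_rows(
  moves=[
    [-1,[0.6,0,0],[0,0,0]],
    [-1,[0,0,-2],[0,0,0]],
    [-1,[0,0,-2.5],[0,0,0]],
    [-1,[-1.2,0,0],[0,0,0]],
    [-1,[-1,0,0],[0,0,0]],
    [-1,[0,0,0],[0,0,0]],
    [-1,[0,0,0],[0,0,0]],
  ],
)

```text
clock: 62.42
eef_pos: [0.6005, 0.1405, 0.171]
tool_rot: [0.012, 1.0, -0.0, -0.0]
ft_force: [-0.4, -0.7, -0.1]
grip_width: 0.0001
```

```bash
python3 -c "
from h import *
ft();sleeve()
im,d,P=snap('wrist','w8.png')
hsv=cv2.cvtColor(im,cv2.COLOR_RGB2HSV)
m=((hsv[...,0]<5)|(hsv[...,0]>174))&(hsv[...,1]>180)&(P[...,2]>.11)&(P[...,2]<.26)&(abs(P[...,1]-.14)<.08)
p=P[m];print(len(p),p.min(0),np.median(p,0),p.max(0))"
```

```text
t 62.42 F [ 0.43 -0.72  0.07] Mtool [-0.0448 -0.0011 -0.016 ] w 0.0001 [0.6005 0.1405 0.171 ] [0.23 0.49 0.29 1.37 0.   0.25]
scene 122 [0.58  0.087 0.105] [0.5839 0.1451 0.1597] [0.614 0.201 0.166]
5983 [0.5805914  0.07163347 0.11001582] [0.59129281 0.14410463 0.16315479] [0.65107176 0.21275739 0.21362389]
```

View pics/w8.png

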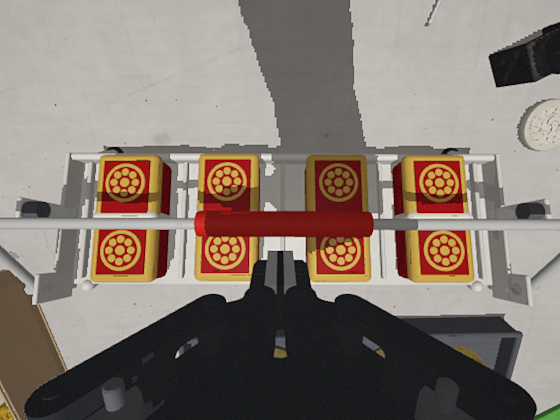

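The wrist view shows the bar level over the tins, with the sleeve at (283,223) and the shut fingertips just behind it at (281,265). I'll press again, tracking the arc this time.

Call:
play_rows(
  moves=[
    [-1,[0.5,0,1.6],[0,0,0]],
    [-1,[0,0,1.6],[0,0,0]],
    [-1,[0.15,0,0.6],[0,0,0]],
    [-1,[0.15,0,0.6],[0,0,0]],
    [-1,[0.15,0,0.6],[0,0,0]],
    [-1,[0.15,0,0.6],[0,0,0]],
    [-1,[0,0,0],[0,0,0]],
    [-1,[0,0,0],[0,0,0]],
  ],
)

```text
clock: 63.23
eef_pos: [0.5895, 0.1408, 0.1152]
tool_rot: [0.012, 1.0, -0.0, -0.0]
ft_force: [0.1, 0.2, 0.9]
grip_width: -0.0001
```

```bash
python3 -c "
from h import *
ft();sleeve()"
```

```text
t 63.23 F [-0.12  0.22 -0.85] Mtool [-0.0408  0.0059 -0.0194] w -0.0001 [0.5895 0.1408 0.1152] [ 0.23  0.5   0.15  1.23 -0.    0.26]
scene 140 [0.569 0.082 0.105] [0.5763 0.1464 0.1403] [0.646 0.203 0.146]
top 7 [0.581 0.078 0.106] [0.6089 0.0782 0.1265] [0.642 0.081 0.24 ]
```

Call:
play_rows(
  moves=[
    [-1,[0.15,0,0.5],[0,0,0]],
    [-1,[0.1,0,0.5],[0,0,0]],
    [-1,[0.1,0,0.5],[0,0,0]],
    [-1,[0,0,0.4],[0,0,0]],
    [-1,[0,0,0],[0,0,0]],
    [-1,[0,0,0],[0,0,0]],
  ],
)

```text
clock: 63.83
eef_pos: [0.5856, 0.1408, 0.0959]
tool_rot: [0.012, 1.0, -0.0, -0.001]
ft_force: [-0.4, 0.3, 0.1]
grip_width: -0.0004
```

Call:
play_rows(
  moves=[
    [-1,[0,0,0.4],[0,0,0]],
    [-1,[0,0,0.4],[0,0,0]],
    [-1,[0,0,0],[0,0,0]],
    [-1,[0,0,0],[0,0,0]],
  ],
)

```text
clock: 64.17
eef_pos: [0.5857, 0.1407, 0.0873]
tool_rot: [0.012, 1.0, -0.0, -0.001]
ft_force: [0.4, 0.1, 0.4]
grip_width: 0.0002
```

Call:
play_rows(
  moves=[
    [-1,[0,0,0.3],[0,0,0]],
    [-1,[0,0,0.2],[0,0,0]],
    [-1,[0,0,0],[0,0,0]],
    [-1,[0,0,0],[0,0,0]],
  ],
)

```text
clock: 64.5
eef_pos: [0.5866, 0.141, 0.0846]
tool_rot: [0.012, 1.0, 0.0, 0.001]
ft_force: [-1.0, 0.3, 6.2]
grip_width: 0.0
```

```bash
python3 -c "
from h import *
ft();sleeve()"
```

```text
t 64.5 F [ 1.    0.26 -6.2 ] Mtool [0.0762 0.4867 0.0006] w 0.0 [0.5866 0.141  0.0846] [0.24 0.51 0.1  1.15 0.   0.26]
scene 127 [0.568 0.087 0.105] [0.5751 0.1599 0.1112] [0.617 0.207 0.116]
top 6 [0.609 0.078 0.106] [0.6118 0.0782 0.1088] [0.644 0.088 0.116]
```

Call:
play_rows(
  moves=[
    [-1,[0,0,0.2],[0,0,0]],
    [-1,[0,0,0],[0,0,0]],
    [-1,[0,0,0],[0,0,0]],
  ],
)

```text
clock: 64.85
eef_pos: [0.5867, 0.141, 0.0844]
tool_rot: [0.012, 1.0, 0.0, 0.001]
ft_force: [-5.1, -1.7, 14.7]
grip_width: -0.0
```

Call:
play_rows(
  moves=[
    [-1,[0,0,0.15],[0,0,0]],
    [-1,[0,0,0],[0,0,0]],
    [-1,[0,0,0],[0,0,0]],
  ],
)

```text
clock: 65.1
eef_pos: [0.5868, 0.141, 0.0843]
tool_rot: [0.012, 1.0, 0.0, 0.002]
ft_force: [-7.4, -1.6, 20.3]
grip_width: -0.0002
```

The bar is hard on its stop: 20 N with no further travel. I'll retreat well clear and check everything.

Call:
play_rows(
  moves=[
    [-1,[0,0,-1],[0,0,0]],
    [-1,[0,0,-3.5],[0,0,0]],
    [-1,[0,0,-4],[0,0,0]],
    [-1,[0,0,-4],[0,0,0]],
    [-1,[3,0,-2],[0,0,0]],
    [-1,[3.5,0,0],[0,0,0]],
    [-1,[3.5,0,0],[0,0,0]],
    [-1,[0,0,0],[0,0,0]],
    [-1,[0,0,0],[0,0,0]],
  ],
)

```text
clock: 65.85
eef_pos: [0.4844, 0.1431, 0.225]
tool_rot: [0.011, 1.0, -0.0, -0.0]
ft_force: [-0.3, -0.2, 0.1]
grip_width: -0.0001
```

```bash
python3 -c "
from h import *
ft();sleeve();bedtins()
im,d,P=snap('wrist','w9.png')
hsv=cv2.cvtColor(im,cv2.COLOR_RGB2HSV)
B=BR.inv().apply((P-BO).reshape(-1,3)).reshape(P.shape)
m=((hsv[...,0]<5)|(hsv[...,0]>174))&(hsv[...,1]>180)&(B[...,2]>.05)&(B[...,2]<.1)&(abs(B[...,1])<.06)
b=B[m];print(len(b),np.percentile(b,[2,50,98],axis=0).round(4))
"
```

```text
t 65.85 F [ 0.32 -0.23 -0.13] Mtool [-0.0083 -0.0152  0.0073] w -0.0001 [0.4844 0.1431 0.225 ] [0.29 0.24 0.07 1.4  0.   0.31]
scene 141 [0.57  0.075 0.105] [0.5753 0.1553 0.1112] [0.613 0.205 0.118]
top 143 [0.573 0.078 0.105] [0.5833 0.1284 0.1137] [0.663 0.21  0.126]
-0.15 2745 z [0.0373 0.0426 0.0453] ((-2.0887603759765625, -139.34146118164062), (100.0326156616211, 54.60726547241211), 0.7069428563117981)
-0.05 1421 z [0.0392 0.0424 0.0452] ((-18.760787963867188, -48.87379455566406), (54.38340759277344, 68.92471313476562), 89.99532318115234)
0.05 1481 z [0.0383 0.0423 0.0447] ((-18.864673614501953, 50.04033660888672), (68.96175384521484, 55.76962661743164), 0.07385967671871185)
0.15 2866 z [0.0373 0.0421 0.0447] ((-1.7618446350097656, 135.03346252441406), (63.819313049316406, 100.97982788085938), 89.96106719970703)
724 [[-0.0219 -0.0571  0.0562]
 [-0.0138  0.0337  0.0634]
 [-0.0055  0.0587  0.0656]]
```

View pics/w9.png

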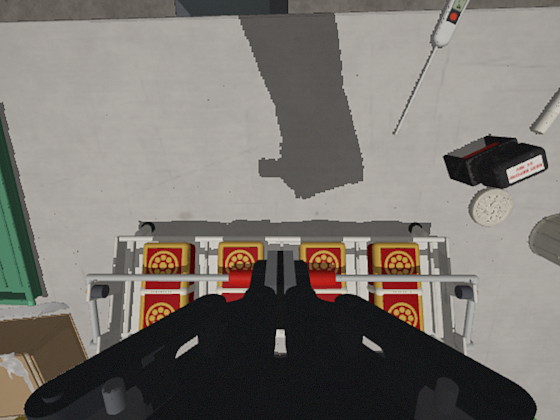

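```bash
python3 -c "
from h import *
print(bot.job_done())"
```

```text
the job is handed in; nothing more can be done
None
```

I handed the job in at about 66 s. All four tins are in the carrier lanes, and the bail is down over them. `job_done()` gave no verdict.

- **Sorting:** I tipped each tin about 34° endwise both ways. The difference in level moment between the two tips was 0.00, −0.01, −0.02 and −0.04 N m, against about +0.12 for a loose tray. I judged all four firm, so the rework tray is empty. The readings are noisy, about ±0.014 N m, and the first tin gave +0.04 before a repeat tip brought it down. That all four were firm rests on these moment readings alone. The force sensor did respond correctly to tin weight and tilt.
- **Tins in the carrier:** Before the bail was closed, the wrist camera showed each tin flat, lid up and lengthwise, one to a lane, 2–4 mm from the lip. The two outer tins sit about 10 mm inwards of their lane centres, because the gripper touched the cheek at the centre. After closing, the bar and fingers hid parts of the tins, but all four lids still measured at the right height.
- **Bail:** It was pressed to its stop, with 20 N giving no further travel. The bar measured about x −14 mm, z 56 mm in the bed's frame, against the given −15 and 56. I judged the snap from this position, because the spring balls were not seen.
- **Other objects:** In the last pictures the stamp and pattern plate look undisturbed. I did not re-measure them.
- **What went wrong:** The fingertips lie about 31 mm short of the reported TCP, so my first grasp closed above the lid. I corrected for it afterwards. My first press on the bail slipped off the front of the bar with about 25 N sideways, and I redid it.

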